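# A praline from the tasting case with a loaded lid

## Robot

A 7-joint arm with a two-finger parallel gripper is mounted at the origin on a cart in front of the work surface, level with it; the furniture and walls round the work are solid. World frame = base frame: x ahead of the robot, y to its left, z up, the work surface at z = 0. Lengths are in m, angles in degrees, forces in N, time in s.
With the tool pointing down it reaches from about 0.35 to 0.9 m from the base axis. Payload 8.1 kg.
Tool frame: the origin (TCP) lies between the finger pads; the fingertips stand 8 mm ahead of it and the grasp point (between the pads) lies 11 mm behind it; z points along the fingers, y is the line along which they close (so a half turn about z gives the same grasp; the last joint's range is limited). The gripper opens to 85 mm and grips with 20 to 120 N. Pads are 22 mm wide; open, the fingers measure 114 mm over their backs; the gripper's body (76 mm by 85 mm) begins 54 mm behind the grasp point. The pads swing forward as they close: fully open they stand 13 mm farther back than shut.
Start: joints at [65.512, 24.895, 1.432, 90.138, -0.665, 64.973, -4.303], TCP at [0.199, -0.592, 0.239] pointing down, gripper open.
Joint ranges: [-149.89, 149.89], [-25.12, 119.58], [-72.63, 75.52], [4.76, 147.25], [-75.54, 255.54], [6.69, 114.76], [-157.13, 157.13]. Speed limits (degrees/s): [127.2, 127.2, 172.46, 172.46, 180, 180, 180].

## Interface

Orientations are given as [roll, pitch, yaw] about the fixed x, y, z axes, in that order (R = Rz(yaw) Ry(pitch) Rx(roll)).
In Python, from plant import readout, optics, manip, spotter gives the robot as it stands.
- The arm moves only by the shell command python3 -m jog 'ROWS' [OPENING] [FORCE]. ROWS is text: rows parted by semicolons, each of 6 numbers parted by spaces: the shift along the tool's x, y, z in mm, then the turn, a rotation vector about the tool's x, y, z in degrees. In form: x y z ax ay az; .... A call has 1 to 5 rows; each row is the pose to reach, as a shift and turn from the pose commanded when the call began, along the tool's axes at that moment; what a row does not reach only later rows make up. A row lasts 1/12 s, in which the tool goes at most 41.7 mm and 7.16 degrees, less where a joint would pass 70% of its speed; a pose out of reach is approached as far as the arm can. A call with a gripper value outside its range is refused whole. OPENING is the finger opening in mm, from 0 to 85.4, set as the call begins (- or left out, the last holds). The fingers move at their own pace and stop on an object; FORCE is the grip in N (left out, the last holds). Time passes only in rows, so rows that repeat a pose let the fingers close. It gives the time, the measured TCP pose, the force, the opening and the grip force at its end, in the units of the state.
- readout.observe(): the state, without advancing time (a new reading comes with each control period).
- optics.read_camera(name): name is "scene" or "top"; returns a dict with "image" (384x512x3 uint8, blue, green, red), "fx", "fy", "cx", "cy" (pixels), "world_to_cam" (4x4, takes a point from world to camera coordinates). Camera axes: x right, y down, z forward; pixel columns grow to the right and rows downward; lengths in m; the calibration is good to about 2 mm. A picture is of the moment at which its call begins. There is no depth.
- manip.hand_in(): hands the job in; it is judged then, once.
Trained networks look in the newest picture that a camera, given by its name, has taken for a name from the list of things; names that differ only in an ending like _2 or _b are one class to them, and where a whole thing is asked for, a point or a joint stands for the part that bears it (a point fixed in the world has none). Each returns a list of dicts, best first, with "conf" (0 to 1); they miss things now and then, are a little off and sometimes report something else, mostly with a low value. They report only what shows in the picture. A call takes as long as a camera call.
- spotter.find_in(camera, target): "extent" ([left, top, width, height] in pixels, round what is visible of it).
- spotter.silhouettes(camera, target): "region" (384x512 bool, what is visible of it) and "extent" ([left, top, width, height] in pixels, round what is visible of it).
- spotter.tip_of(camera, target): "at" ([column, row] in pixels: a listed point, or the origin of a listed thing).
The state is a dict: "clock": time; "joint_pos": joint angles; "joint_vel": joint speeds; "effort": joint torques, N m; "tool_pos": TCP position; "orientation": TCP orientation; "force": force on the tool from outside, world axes, zero at the start; "torque": the same for the moment, N m; "gripper_width": finger opening in m; "gripper_force": force on a finger pad.
Only numpy, scipy, OpenCV 4.12 (cv2) and the standard library are available. Lean on these libraries where they do the work, as an engineer would, in place of code of your own. Each camera call takes 0.05 s, during which the arm holds its last target. There are 200 camera calls.

## Task

A customer would like to try the low round praline with the green topping from the clear tasting case, but a ribboned gift box and a name card stand on its lid: first stand both of them on the aluminium tray, then swing the lid up and open by its knob and set that praline in the middle of the small white plate, leaving the other pralines as they lie. Then close the lid fully again and put the gift box and the name card back on it, each upright where it stood and the card facing as before.

Things in the scene. Friction and masses are not known exactly. Their poses are not given: they have to be found in the camera images.
- lid_case: Fixed clear case, dark floor, clear hinged lid; 188 x 152 x 56 mm. Origin: underside centre; x from knob side to hinge side, y along the hinge, z up. Inner floor z = 7.5; walls up to z = 52, inside at x = -86 and 78, y = +-72 mm. Shut lid: x = -94 to 82, y = +-76, top face z = 56 mm. Back row at x = 48 mm (two truffles, one square) is fixed there, not part of the job.
- lid_case_lid (a joint): Lid angle: 0 shut, grows as the knob side swings up and back, stop at 1.745. Axis along the case's y through x = 86, z = 55 mm (case frame). The lid weighs 0.12 kg; its stiff hinge (0.16 N m) holds it at any angle, so it never falls open or shut and must be led all the way; about 2 N at the knob moves it.
- case_knob (a point): Middle of the round bright knob on the lid's outer face: 20 mm across, 19 mm tall, its axis square to the lid. With the lid shut it is at x = -73.5, y = 0, z = 66 mm in the case's frame; it swings with the lid and then lies on the far side of it. 21 mm of lid reach past the knob axis.
- gift_box: Small white gift box with a gold ribbon, 55 x 55 x 43 mm, solid, about 60 g. Origin: centre of the underside; z up, x and y along the sides. Stands on the closed lid at the start, on its hinge half, beside the name card.
- name_card: White name card, 56 mm wide, 4 mm thick, upright in a dark block; 42 mm tall, 35 g. Origin: centre of the underside; card plane y-z, front -x. Block: x = -7 to 7, y = -11 to 15, 17 mm high; above it only the card (x = -1 to 3, y = -28 to 28 mm). Grip the block across x. Stands on the closed lid, hinge half, beside the gift box; the only card there.
- disc_praline: The wanted praline: low dark round disc with a green topping, 25 mm across, 14 mm high, 11 g. Origin: centre of the underside. One of the three loose pralines in the case's front row, about 46 mm apart along the case's y, any of the three places.
- square_praline: Light brown square praline with a dark oval top, 24 x 24 x 18 mm, in the case's front row. Origin: centre of the underside. Stays in the case.
- heart_praline: Heart-shaped praline with a white top, 24 x 26 x 14 mm, in the case's front row. Origin: centre of the underside. Stays in the case.
- tray: Fixed flat aluminium tray, 130 (x) x 185 (y) mm, the side area for the gift box and the card. Origin: centre of the underside; floor at z = 3 mm, inside 116 x 171 mm, rounded rim 11 mm high. Bare at the start.
- plate: Fixed small white ceramic plate, 104 mm across, rim 12 mm high. Origin: centre of the underside; flat middle at z = 4 mm, 32 mm in radius. Bare at the start.

How it is judged:
By the outcome, as a careful person would: the job done as asked, in the order asked, and still so for the second after the job is handed in, with the robot touching nothing.
It also fails if it takes over 141 s, if anything falls off the work surface, if the arm or the gripper's body presses on something with over 40 N, if the wrist force passes 120 N, or if a joint passes its speed limit or range.

## Working session

There is one attempt and no reset: what is moved stays moved. The work goes in short steps, Python scripts to look and compute and a shell command to move; the robot and the scene stay as the last step left them, time stands still between calls to the robot, and variables do not carry over. Pictures are saved under pics/ and viewed, at most 14 in all, crops included, and the job is handed in when it is done.

```bash
ls; mkdir -p pics
python3 - <<'E'
from plant import readout, optics, spotter
import cv2
print(readout.observe())
for c in ("scene","top"):
    d=optics.read_camera(c); cv2.imwrite(f"pics/{c}0.png",d["image"]); print(c,d["fx"],d["fy"],d["cx"],d["cy"],d["world_to_cam"].tolist() if hasattr(d["world_to_cam"],'tolist') else d["world_to_cam"])
    for t in "lid_case case_knob gift_box name_card disc_praline square_praline heart_praline tray plate".split():
        r=spotter.tip_of(c,t); print(t,[(x["conf"],x["at"]) for x in r[:2]], [(x["conf"],x["extent"]) for x in spotter.find_in(c,t)[:2]])
E
```

```text
pics
{'clock': 0.0, 'joint_pos': array([65.51239582, 24.93872462,  1.42900564, 90.19039769, -0.66542943,
       64.97370499, -4.30121748]), 'joint_vel': array([-0.07527167, -0.03951533,  0.07768083, -0.01362584, -0.01127958,
        0.06129861,  0.00419738]), 'effort': array([ 8.02056893e-04, -6.70456123e+01,  1.02511100e+00, -3.16210127e+01,
        1.56750722e-02,  1.24102249e-02, -2.00835376e-05]), 'tool_pos': array([ 0.19924808, -0.59185096,  0.23849219]), 'orientation': array([-1.79905738e+02,  7.08967754e-03,  1.86080765e+01]), 'force': array([ 0.06785528,  0.15396186, -0.01994268]), 'torque': array([-0.00835118,  0.00744708, -0.0023146 ]), 'gripper_force': 0.0, 'gripper_width': 0.0852924662044061}
scene 370.17829755108454 370.17829755108454 254.7160024062396 194.4771100641175 [[-0.4820791245538825, -0.8758191854759992, 0.02324805414480189, 0.3439958264685975], [-0.5585801200857, 0.28680134270517654, -0.7782886606314864, 0.331838170414935], [0.6749725676754628, -0.3881826170434029, -0.6274761260087331, 0.5949865531247402], [0.0, 0.0, 0.0, 1.0]]
lid_case [(0.65, [173.7, 254.6])]
[... 1094 characters left out ...]
[(0.7, [173.0, 194.6]), (0.41, [255.3, 215.3])] [(0.56, [138.8, 152.5, 64.5, 76.0])]
case_knob [(0.58, [167.6, 217.3])] [(0.68, [150.3, 152.2, 47.2, 71.0])]
gift_box [(0.63, [153.1, 174.5]), (0.5, [155.3, 200.0])] [(0.95, [139.0, 159.6, 20.9, 29.9])]
name_card [(0.63, [182.1, 177.2])] []
disc_praline [(0.62, [170.8, 204.2])] [(0.45, [168.2, 197.9, 11.5, 7.6])]
square_praline [(0.53, [154.9, 202.5]), (0.23, [167.6, 215.4])] []
heart_praline [(0.44, [189.3, 199.9]), (0.44, [252.9, 215.5])] []
tray [(0.89, [330.3, 202.0])] [(0.92, [297.0, 173.2, 70.2, 54.9]), (0.24, [149.0, 154.1, 41.2, 72.2])]
plate [(0.89, [259.1, 215.2])] [(0.84, [235.8, 198.6, 37.9, 35.2]), (0.2, [183.6, 194.8, 11.6, 8.0])]
```

Run:
```python
import cv2
a=cv2.imread("pics/scene0.png")[150:320,100:400]; cv2.imwrite("pics/s0c.png",cv2.resize(a,(800,453),interpolation=cv2.INTER_CUBIC))
a=cv2.imread("pics/top0.png")[130:250,125:385]; cv2.imwrite("pics/t0c.png",cv2.resize(a,(800,369),interpolation=cv2.INTER_CUBIC))
```

```text
(no output)
```

View pics/s0c.png

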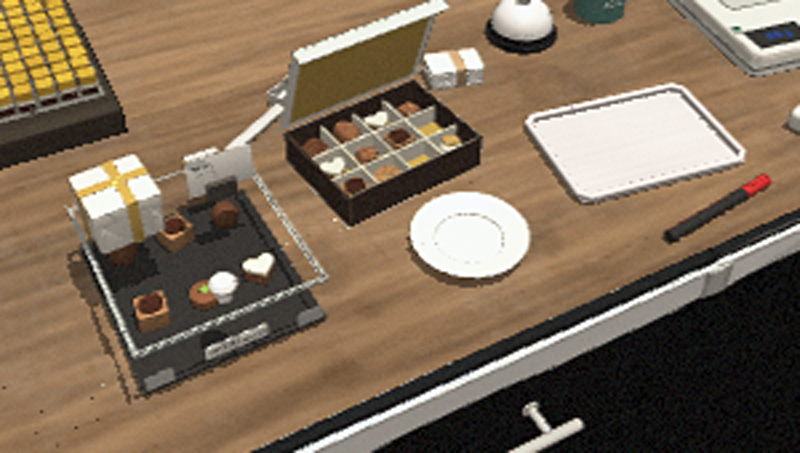

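View pics/t0c.png

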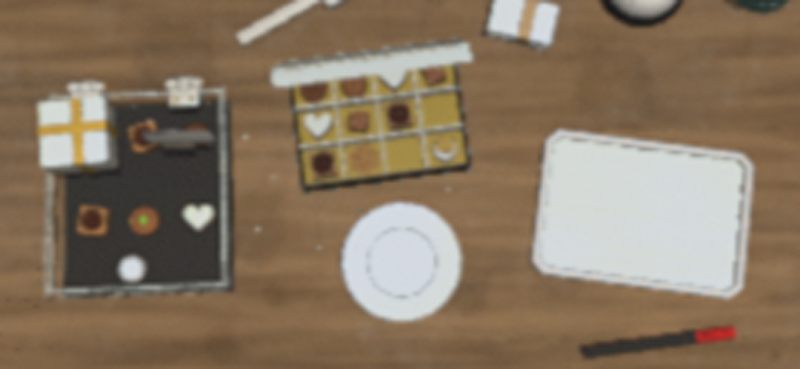

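View pics/scene0.png

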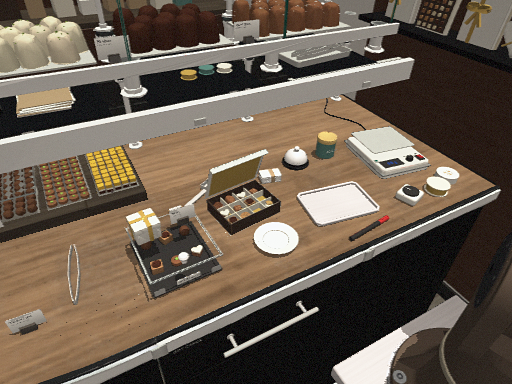

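```bash
cat > h.py <<'E'
import numpy as np, cv2
from plant import readout, optics, spotter
from scipy.optimize import least_squares
from scipy.spatial.transform import Rotation as Rn
class Cam:
    def __init__(s,n):
        d=optics.read_camera(n); s.n=n; s.img=d["image"]; s.K=np.array([[d["fx"],0,d["cx"]],[0,d["fy"],d["cy"]],[0,0,1]]); s.T=np.array(d["world_to_cam"])
    def proj(s,P):
        p=(s.T[:3,:3]@np.atleast_2d(P).T).T+s.T[:3,3]; q=(s.K@p.T).T; return q[:,:2]/q[:,2:]
    def onz(s,px,z):
        r=s.T[:3,:3].T@np.linalg.inv(s.K)@np.array([*px,1]); o=-s.T[:3,:3].T@s.T[:3,3]; return o+r*(z-o[2])/r[2]
def tri(a,pa,b,pb):
    f=lambda X: np.r_[a.proj(X)[0]-pa,b.proj(X)[0]-pb]
    r=least_squares(f,a.onz(pa,0.03)); return r.x.round(4), np.abs(r.fun).max().round(1)
def goto(pos,rpy,show=True):
    """shift (mm, tool axes) and rotvec (deg, tool axes) from present pose to target"""
    s=readout.observe(); R0=Rn.from_euler('xyz',s["orientation"],degrees=True); R1=Rn.from_euler('xyz',rpy,degrees=True)
    d=R0.inv().apply(np.array(pos)-s["tool_pos"])*1000; w=(R0.inv()*R1).as_rotvec(degrees=True)
    print("shift",d.round(1),"rot",w.round(2)); return d,w
def crop(img,x0,y0,x1,y1,k,name):
    cv2.imwrite(name,cv2.resize(img[y0:y1,x0:x1],None,fx=k,fy=k,interpolation=cv2.INTER_CUBIC))
E
python3 - <<'E'
from h import *
t=Cam("top"); s=Cam("scene")
T=lambda u,v:np.array([125+u/3.077,130+v/3.077]); S=lambda u,v:np.array([100+u/2.667,150+v/2.667])
for n,a,b in [("FL",(48,292),(140,355)),("FR",(228,290),(325,277)),("BR",(223,90),(250,150)),("BL",(50,98),(70,210)),("knobtop",(132,268),(222,283)),
 ("platec",(402,262),(470,238)),("disc",(143,220),(205,292)),("sq",(93,220),(152,308)),("heart",(199,216),(259,266)),
 ("gift top c",(74,128),(115,187)),
 ("trayFL",(545,272),(582,195)),("trayFR",(738,294),(742,158)),("trayBR",(745,158),(675,88)),("trayBL",(558,134),(530,118)),
 ("cardL",(150,137),(190,158)),("cardR",(212,138),(250,148))]:
    print(n,tri(t,T(*a),s,S(*b)))
E
```

```text
FL (array([0.4198, 0.3836, 0.0524]), np.float64(0.5))
FR (array([0.422 , 0.2361, 0.0546]), np.float64(1.0))
BR (array([0.5895, 0.2361, 0.0558]), np.float64(1.3))
BL (array([0.588 , 0.3901, 0.0519]), np.float64(0.2))
knobtop (array([0.439 , 0.312 , 0.0707]), np.float64(0.5))
platec (array([0.4471, 0.0889, 0.0045]), np.float64(0.3))
disc (array([0.4857, 0.3153, 0.0155]), np.float64(0.2))
sq (array([0.4857, 0.3582, 0.0195]), np.float64(0.2))
heart (array([0.4889, 0.2667, 0.0181]), np.float64(0.6))
gift top c (array([0.5525, 0.3565, 0.0925]), np.float64(0.1))
trayFL (array([ 0.4404, -0.0319,  0.008 ]), np.float64(2.2))
trayFR (array([ 0.4171, -0.2033,  0.0027]), np.float64(1.1))
trayBR (array([ 0.5358, -0.2181,  0.0028]), np.float64(0.2))
trayBL (array([ 0.56  , -0.0513,  0.006 ]), np.float64(0.6))
cardL (array([0.5437, 0.2945, 0.1037]), np.float64(1.4))
cardR (array([0.5438, 0.2449, 0.0947]), np.float64(1.2))
```

Run:
```python
from h import *
t=Cam("top"); s=Cam("scene")
crop(t.img,132,150,212,232,7,"pics/t1.png"); crop(s.img,120,195,230,305,5.4,"pics/s1.png")
for p in [(135,147),(335,97),(0,155),(410,68)]: print(p,s.onz(p,0).round(3),s.onz(p,.3).round(3))
print("camscene",-s.T[:3,:3].T@s.T[:3,3],"top",-t.T[:3,:3].T@t.T[:3,3])
```

```text
(135, 147) [1.001 0.272 0.   ] [0.495 0.351 0.3  ]
(335, 97) [ 1.021 -0.539  0.   ] [ 0.506 -0.07   0.3  ]
(0, 155) [1.136 0.642 0.   ] [0.565 0.543 0.3  ]
(410, 68) [ 1.126 -1.076  0.   ] [ 0.56  -0.348  0.3  ]
camscene [-0.05040819  0.43706995  0.62360851] top [0.34477048 0.07732861 1.0755583 ]
```

View pics/t1.png

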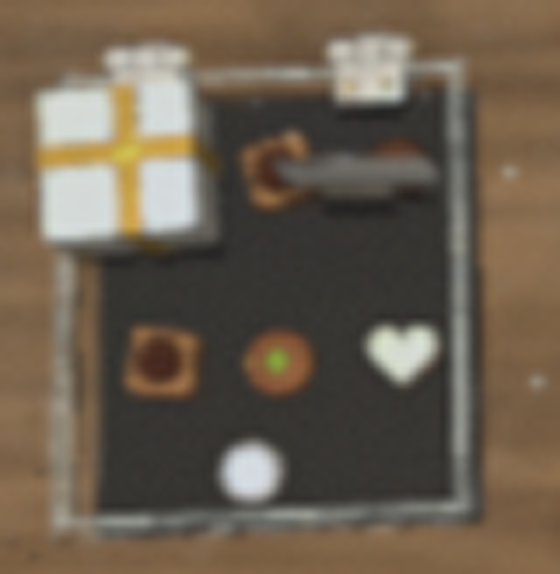

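View pics/s1.png

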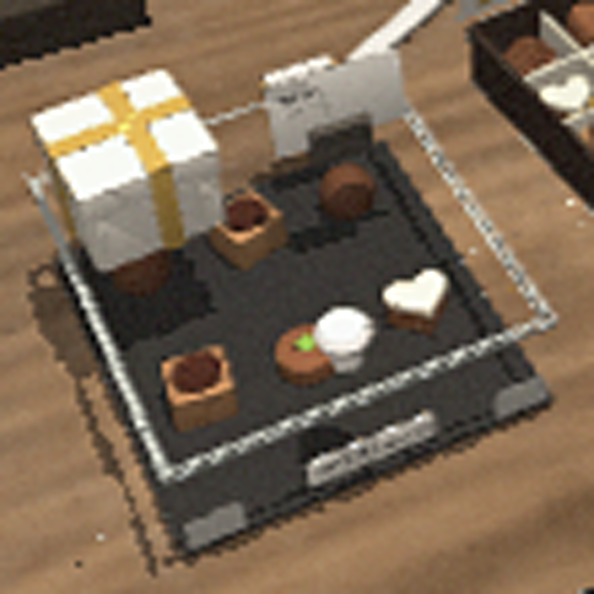

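View pics/top0.png

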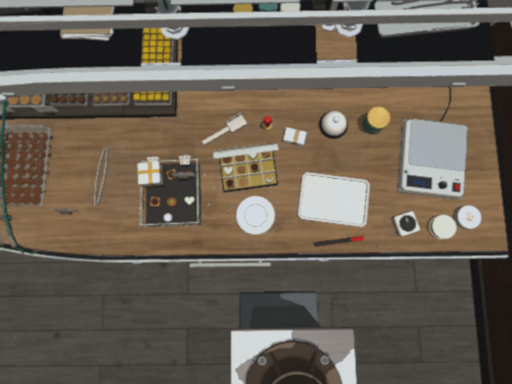

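```bash
cat > fit.py <<'E'
from h import *
t=Cam("top"); s=Cam("scene")
T=lambda u,v:np.array([132+u/7,150+v/7]); S=lambda u,v:np.array([120+u/5.4,195+v/5.4])
def w(P,q):
    c,n=np.cos(q[2]),np.sin(q[2]); P=np.array(P)/1000; return np.array([q[0]+c*P[0]-n*P[1],q[1]+n*P[0]+c*P[1],P[2]+q[3]])
def fit(obs,q0,fz=True):
    def f(q):
        q=np.r_[q,q0[3]] if len(q)==3 else q
        return np.concatenate([cam.proj(w(P,q))[0]-px for cam,P,px in obs])
    for n in (3,4):
        r=least_squares(f,q0[:n],loss="soft_l1"); q=r.x.copy(); q[2]=np.degrees(q[2]); print(n,q.round(4),"res",f(r.x).round(1))
print("case");fit([(t,(-94,76,56),T(55,525)),(t,(-94,-76,56),T(470,510)),(t,(82,-76,56),T(462,66)),(s,(-94,76,56),S(170,475)),(s,(-94,-76,56),S(553,320)),(s,(82,-76,56),S(408,112)),(s,(82,76,56),S(30,180)),
 (t,(-73.5,0,75.5),T(251,472)),(s,(-73.5,0,75.5),S(345,330))],[.515,.31,0,0])
print("gift");fit([(t,(-27.5,27.5,43),T(45,242)),(t,(27.5,27.5,43),T(38,92)),(t,(27.5,-27.5,43),T(184,78)),(t,(-27.5,-27.5,43),T(196,236)),(t,(0,0,43),T(126,154)),
 (s,(-27.5,27.5,43),S(82,200)),(s,(27.5,27.5,43),S(33,118)),(s,(27.5,-27.5,43),S(165,70)),(s,(-27.5,-27.5,43),S(219,150)),(s,(0,0,43),S(124,127))],[.55,.356,0,.056])
print("card");fit([(t,(1,28,42),T(278,168)),(t,(1,-28,42),T(438,166)),(s,(-1,28,42),S(264,83)),(s,(-1,-28,42),S(398,50)),(s,(-1,-28,0),S(410,112)),(s,(-1,28,0),S(275,160))],[.545,.27,0,.056])
print("tray/plate")
for n,c in (("plate",[(t,259.1,215.2),(s,277.8,240.3)]),("tray",[(t,330.3,202),(s,337.9,203.3)])): print(n,tri(c[0][0],c[0][1:],c[1][0],c[1][1:]),[a.onz((b,d),.0) for a,b,d in c])
E
python3 fit.py
```

```text
case
3 [0.511  0.312  0.9992] res [ -0.3   1.7  -0.5   2.1   0.2  -1.2  -0.5   1.    1.9   0.3  -4.4 -10.9
   0.4  -2.   -0.4  -0.2   0.4  -1.2]
4 [ 0.5143  0.3124  1.0721 -0.0066] res [ 0.4  0.7 -0.2  0.9  0.4 -1.9 -0.6  2.   1.2  1.4 -4.9 -9.5  0.4 -0.7
  0.1 -1.3  0.  -0. ]
gift
3 [0.5477 0.3562 4.6407] res [-0.5  0.  -0.5  0.1  0.3  0.1 -0.2 -1.1 -1.7  0.9 -0.2  0.1 -0.2 -0.5
  0.7 -0.8  0.7 -0.7  0.5  0.7]
4 [0.5488 0.3563 4.6908 0.0542] res [-0.3 -0.2 -0.3 -0.1  0.5 -0.1 -0.1 -1.4 -1.5  0.6 -0.2  0.5 -0.2 -0.1
  0.6 -0.4  0.6 -0.3  0.4  1. ]
card
3 [ 0.5489  0.2723 -4.1115] res [-1.1 -3.  -1.8 -1.4  0.4  0.3  1.  -0.3  0.2  2.5  0.7  0.4]
4 [ 0.5441  0.2735 -1.952   0.0617] res [-2.1 -1.1 -2.7 -0.4  0.4  0.1  0.9 -1.1  0.2  1.7  0.7  0.3]
tray/plate
plate (array([ 0.449 ,  0.0811, -0.0048]), np.float64(0.9)) [array([0.44665179, 0.07879878, 0.        ]), array([0.44664157, 0.08545782, 0.        ])]
tray (array([ 0.4781, -0.1142,  0.0121]), np.float64(0.3)) [array([ 0.48014874, -0.11579507,  0.        ]), array([ 0.48807512, -0.12557278,  0.        ])]
```

```bash
sed -i 's/(s,(82,-76,56),S(408,112)),//; s/T(278,168)/T(278,158)/; s/T(438,166)/T(438,157)/' fit.py
cat >> fit.py <<'E'
for n in ("plate","tray","disc_praline","gift_box"):
    for c in (t,s):
        for r in spotter.silhouettes(c.n,n)[:1]:
            m=r["region"].astype(np.uint8); ys,xs=np.nonzero(m); q=cv2.minAreaRect(np.c_[xs,ys].astype(np.float32))
            print(n,c.n,r["conf"],r["extent"],"cent",xs.mean().round(1),ys.mean().round(1),len(xs),"world",c.onz((xs.mean(),ys.mean()),{"plate":.008,"tray":.005}.get(n,.0215)).round(4))
            if n=="tray": print([c.onz(p,.011).round(3).tolist() for p in cv2.boxPoints(q)])
E
python3 fit.py
```

```text
case
3 [0.5117 0.3125 1.41  ] res [-0.2  1.7 -0.4  1.6 -0.2 -1.7 -0.4  0.9  1.7 -0.2 -0.1 -1.9 -0.4 -0.5
  0.3 -1.5]
4 [ 0.5145  0.3129  1.5172 -0.0054] res [ 0.4  0.8 -0.2  0.6 -0.  -2.3 -0.5  1.7  1.1  0.6 -0.1 -0.8  0.  -1.4
 -0.  -0.6]
gift
3 [0.5477 0.3562 4.6407] res [-0.5  0.  -0.5  0.1  0.3  0.1 -0.2 -1.1 -1.7  0.9 -0.2  0.1 -0.2 -0.5
  0.7 -0.8  0.7 -0.7  0.5  0.7]
4 [0.5488 0.3563 4.6908 0.0542] res [-0.3 -0.2 -0.3 -0.1  0.5 -0.1 -0.1 -1.4 -1.5  0.6 -0.2  0.5 -0.2 -0.1
  0.6 -0.4  0.6 -0.3  0.4  1. ]
card
3 [ 0.5496  0.2721 -3.0382] res [-1.  -1.6 -1.7 -0.6  0.5  0.2  0.8 -0.6  0.1  2.1  0.7  0.3]
4 [ 0.548   0.2725 -2.0686  0.0582] res [-1.4 -1.  -2.1 -0.4  0.5  0.1  0.8 -1.1  0.   1.7  0.8  0.2]
tray/plate
plate (array([ 0.449 ,  0.0811, -0.0048]), np.float64(0.9)) [array([0.44665179, 0.07879878, 0.        ]), array([0.44664157, 0.08545782, 0.        ])]
tray (array([ 0.4781, -0.1142,  0.0121]), np.float64(0.3)) [array([ 0.48014874, -0.11579507,  0.        ]), array([ 0.48807512, -0.12557278,  0.        ])]
plate top 0.92 [235.9, 198.5, 39.7, 33.5] cent 255.1 214.4 1129 world [0.4481 0.0895 0.008 ]
plate scene 0.91 [256.2, 220.3, 41.5, 36.0] cent 275.5 237.7 1127 world [0.4498 0.0902 0.008 ]
tray top 0.84 [297.1, 172.2, 69.5, 55.0] cent 333.4 199.1 3238 world [ 0.4873 -0.1236  0.005 ]
[[0.435, -0.021, 0.011], [0.565, -0.041, 0.011], [0.538, -0.228, 0.011], [0.409, -0.204, 0.011]]
disc_praline top 0.54 [149.2, 197.9, 12.1, 7.4] cent 154.6 202.2 81 world [0.4833 0.3589 0.0215]
gift_box top 0.82 [137.7, 158.2, 20.8, 30.8] cent 149.5 173.7 576 world [0.5616 0.3751 0.0215]
gift_box scene 0.63 [128.0, 208.0, 35.0, 39.3] cent 143.9 225.9 868 world [0.6131 0.3496 0.0215]
```

```bash
cat > plan.py <<'E'
# python3 plan.py x y z roll pitch yaw [mm/row]: prints suggested rows from the present pose
import sys; from h import *
def seq(pos,rpy,step=38,start=None):
    s=readout.observe(); p,R=(s["tool_pos"],Rn.from_euler('xyz',s["orientation"],degrees=True)) if start is None else start
    R1=Rn.from_euler('xyz',rpy,degrees=True); d=np.array(pos)-p; w=(R.inv()*R1).as_rotvec()
    n=int(np.ceil(max(np.linalg.norm(d)*1000/step,np.linalg.norm(np.degrees(w))/6.8,1)))
    for k in range(0,n,5):
        out=[];p0=p+d*k/n; R0=R*Rn.from_rotvec(w*k/n)
        for j in range(k+1,min(k+5,n)+1):
            sh=R0.inv().apply(d*(j-k)/n)*1000; rv=np.degrees(w*(j-k)/n); out.append(" ".join(f"{v:.0f}" if i<3 else f"{v:.1f}" for i,v in enumerate(np.r_[sh,rv])))
        print("; ".join(out))
    return np.array(pos),R1
if __name__=="__main__":
    a=[float(v) for v in sys.argv[1:]]; seq(a[:3],a[3:6],*a[6:7])
E
python3 plan.py .548 .356 .20 180 0 94.6
```

```text
23 -29 1 0.0 0.0 -2.8; 47 -58 3 0.0 0.0 -5.6; 70 -88 4 0.0 0.0 -8.4; 94 -117 6 0.0 0.0 -11.3; 117 -146 7 0.0 0.0 -14.1
30 -23 1 0.0 0.0 -2.8; 60 -45 3 0.0 0.0 -5.6; 89 -68 4 0.0 0.0 -8.4; 119 -90 6 0.0 0.0 -11.3; 149 -113 7 0.0 0.0 -14.1
34 -15 1 0.0 0.0 -2.8; 69 -29 3 0.0 0.0 -5.6; 103 -44 4 0.0 0.0 -8.4; 138 -59 6 0.0 0.0 -11.3; 172 -73 7 0.0 0.0 -14.1
37 -6 1 0.0 0.0 -2.8; 74 -12 3 0.0 0.0 -5.6; 111 -18 4 0.0 0.0 -8.4; 148 -23 6 0.0 0.0 -11.3; 185 -29 7 0.0 0.0 -14.1
37 3 1 0.0 0.0 -2.8; 75 7 3 0.0 0.0 -5.6; 112 10 4 0.0 0.0 -8.4; 149 13 6 0.0 0.0 -11.3; 186 17 7 0.0 0.0 -14.1
35 12 1 0.0 0.0 -2.8; 71 25 3 0.0 0.0 -5.6
```

```bash
python3 -m jog '23 -29 0 0 0 -3; 47 -58 0 0 0 -6; 70 -88 0 0 0 -9; 94 -117 0 0 0 -12; 117 -146 0 0 0 -14' 85 30
python3 -m jog '30 -23 0 0 0 -3; 60 -45 0 0 0 -6; 89 -68 0 0 0 -9; 119 -90 0 0 0 -12; 149 -113 0 0 0 -14'
python3 -m jog '34 -15 0 0 0 -3; 69 -29 0 0 0 -6; 103 -44 0 0 0 -9; 138 -59 0 0 0 -12; 172 -73 0 0 0 -14'
python3 -m jog '37 -6 0 0 0 -3; 74 -12 0 0 0 -6; 111 -18 0 0 0 -9; 148 -23 0 0 0 -12; 185 -29 0 0 0 -14'
python3 plan.py .548 .356 .20 180 0 94.6
```

```text
clock: 3.12
tool_pos: [0.2641, -0.4149, 0.2394]
orientation: [180.0, 0.0, 32.8]
force: [1.2, -0.5, 0.8]
gripper_width: 0.0851
gripper_force: 0.0
clock: 3.53
tool_pos: [0.3287, -0.2396, 0.2396]
orientation: [179.9, 0.0, 46.8]
force: [0.3, -0.8, -0.3]
gripper_width: 0.0852
gripper_force: 0.0
clock: 3.95
tool_pos: [0.3938, -0.0641, 0.2397]
orientation: [179.9, -0.0, 60.8]
force: [1.2, 0.4, -0.2]
gripper_width: 0.085
gripper_force: 0.0
clock: 4.37
tool_pos: [0.4596, 0.111, 0.2396]
orientation: [179.9, -0.0, 74.7]
force: [0.7, -0.4, -0.1]
gripper_width: 0.0849
gripper_force: 0.0
37 3 6 0.0 0.0 -2.8; 74 6 11 0.0 0.0 -5.7; 111 9 17 0.0 0.0 -8.5; 148 12 23 0.0 0.0 -11.4; 185 15 28 0.0 0.0 -14.2
35 12 6 0.0 0.0 -2.8; 70 24 11 0.0 0.0 -5.7
```

```bash
python3 -m jog '37 3 6 0 0 -3; 74 6 11 0 0 -6; 111 9 17 0 0 -9; 148 12 23 0 0 -12; 185 15 28 0 0 -14' | head -3
python3 -m jog '35 12 6 0 0 -3; 70 24 11 0 0 -6; 70 24 11 0 0 -6; 70 24 11 0 0 -6' | head -4
python3 plan.py .548 .356 .072 180 0 94.6 25
python3 - <<'E'
from h import *
t=Cam("top"); s=Cam("scene")
a=cv2.resize(t.img[120:230,110:230],(400,367),interpolation=cv2.INTER_CUBIC); b=cv2.resize(s.img[130:290,90:250],(367,367),interpolation=cv2.INTER_CUBIC); cv2.imwrite("pics/g1.png",np.hstack([a,b]))
E
```

```text
clock: 4.78
tool_pos: [0.5231, 0.2853, 0.2107]
orientation: [-180.0, 0.0, 88.7]
clock: 5.12
tool_pos: [0.5476, 0.3554, 0.1991]
orientation: [-179.9, -0.0, 94.8]
force: [-0.9, -0.8, 0.4]
0 0 21 -0.0 -0.0 0.0; 0 0 42 -0.0 -0.0 0.1; 0 0 64 -0.1 -0.0 0.1; 0 0 85 -0.1 -0.0 0.1; 0 1 106 -0.1 -0.0 0.1
0 0 21 -0.0 -0.0 0.0
```

View pics/g1.png

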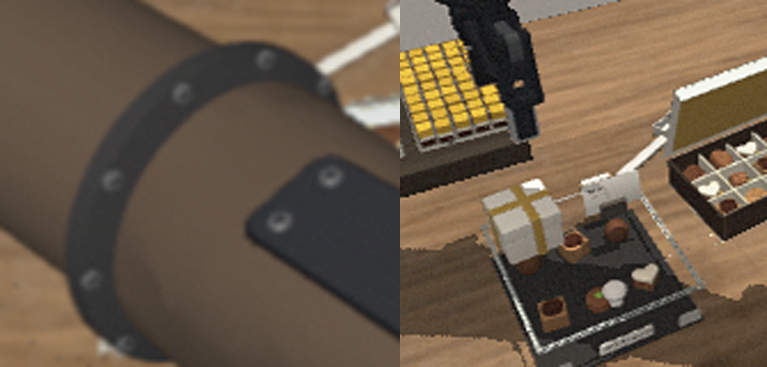

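```bash
python3 -m jog '0 0 21 0 0 0; 0 0 42 0 0 0; 0 0 64 0 0 0; 0 0 85 0 0 0; 0 1 100 0 0 0' 
python3 -m jog '0 0 14 0 0 0; 0 0 27 0 0 0; 0 0 27 0 0 0'; python3 -m jog '0 0 0 0 0 0;0 0 0 0 0 0;0 0 0 0 0 0;0 0 0 0 0 0;0 0 0 0 0 0' 40 30;python3 -m jog '0 0 0 0 0 0;0 0 0 0 0 0;0 0 0 0 0 0'
```

```text
clock: 5.63
tool_pos: [0.5493, 0.3508, 0.0991]
orientation: [-180.0, 0.1, 94.5]
force: [0.6, 0.1, 0.8]
gripper_width: 0.0849
gripper_force: 0.0
clock: 5.88
tool_pos: [0.5487, 0.3517, 0.071]
orientation: [-179.9, 0.1, 94.6]
force: [0.1, -0.9, -0.1]
gripper_width: 0.085
gripper_force: 0.0
clock: 6.3
tool_pos: [0.5499, 0.3539, 0.0746]
orientation: [179.9, -0.1, 94.6]
force: [-0.5, -0.3, 5.9]
gripper_width: 0.0538
gripper_force: 34.5
clock: 6.55
tool_pos: [0.5499, 0.3539, 0.0746]
orientation: [179.9, -0.1, 94.6]
force: [-0.6, -0.2, 6.5]
gripper_width: 0.054
gripper_force: 34.5
```

```bash
python3 -m jog '0 0 -8 0 0 0; 0 0 -25 0 0 0; 0 0 -50 0 0 0; 0 0 -75 0 0 0; 0 0 -100 0 0 0'; python3 plan.py .492 -.08 .16 180 0 94.6 36
python3 - <<'E'
from h import *
s=Cam("scene"); crop(s.img,90,130,250,290,3,"pics/g2.png")
E
```

```text
clock: 6.97
tool_pos: [0.5489, 0.353, 0.1747]
orientation: [-180.0, 0.0, 94.6]
force: [0.5, 0.4, 0.1]
gripper_width: 0.0542
gripper_force: 33.6
-33 -7 1 -0.0 0.0 0.0; -66 -14 2 -0.0 0.0 0.0; -99 -21 3 -0.0 0.0 0.0; -131 -28 5 -0.0 0.0 0.0; -164 -35 6 -0.0 0.0 0.0
-33 -7 1 -0.0 0.0 0.0; -66 -14 2 -0.0 0.0 0.0; -99 -21 3 -0.0 0.0 0.0; -131 -28 5 -0.0 0.0 0.0; -164 -35 6 -0.0 0.0 0.0
-33 -7 1 -0.0 0.0 0.0; -66 -14 2 -0.0 0.0 0.0; -99 -21 3 -0.0 0.0 0.0
```

View pics/g2.png

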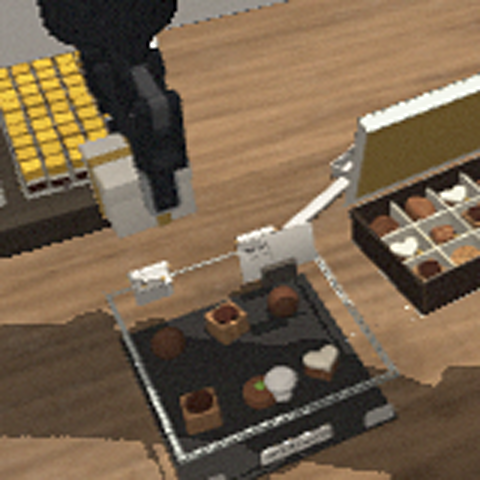

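```bash
python3 -m jog '-30 -7 -10 0 0 0; -64 -14 -20 0 0 0; -99 -21 -20 0 0 0; -131 -28 -20 0 0 0; -164 -35 -20 0 0 0'|head -2; python3 -m jog '-33 -7 0 0 0 0; -66 -14 0 0 0 0; -99 -21 0 0 0 0; -131 -28 0 0 0 0; -164 -35 0 0 0 0'|head -2
python3 -m jog '-33 -7 12 0 0 0; -66 -14 24 0 0 0; -90 -19 36 0 0 0;-99 -21 42 0 0 0; -99 -21 42 0 0 0'; python3 plan.py .492 -.08 .022 180 0 94.6 25
```

```text
clock: 7.43
tool_pos: [0.5271, 0.1855, 0.1938]
clock: 7.85
tool_pos: [0.5053, 0.0193, 0.1938]
clock: 8.27
tool_pos: [0.4915, -0.0826, 0.1501]
orientation: [-179.8, 0.0, 94.3]
force: [0.5, -0.4, -0.8]
gripper_width: 0.0544
gripper_force: 33.7
0 0 21 -0.0 0.0 -0.0; 1 0 43 -0.1 0.0 -0.1; 1 1 64 -0.1 0.0 -0.1; 2 1 85 -0.1 0.0 -0.2; 2 1 107 -0.1 0.0 -0.2
0 0 21 -0.0 0.0 -0.0
```

```bash
python3 -m jog '0 0 25 0 0 0; 0 0 50 0 0 0; 1 0 75 0 0 0; 2 1 100 0 0 0; 2 1 118 0 0 0'|head -4;python3 -m jog '0 0 4 0 0 0; 0 0 7 0 0 0; 0 0 9 0 0 0;0 0 10 0 0 0'
```

```text
clock: 8.68
tool_pos: [0.4941, -0.0752, 0.0324]
orientation: [180.0, -0.1, 94.7]
force: [-0.3, 0.5, -0.3]
clock: 9.02
tool_pos: [0.4947, -0.0771, 0.0243]
orientation: [179.9, 0.0, 94.6]
force: [0.5, 0.3, -0.5]
gripper_width: 0.0543
gripper_force: 33.7
```

```bash
python3 -m jog '0 0 1 0 0 0; 0 0 2 0 0 0; 0 0 2 0 0 0'|sed -n '2p;4p'; python3 -m jog '0 0 1 0 0 0; 0 0 1.5 0 0 0; 0 0 1.5 0 0 0'|sed -n '2p;4p'
```

```text
tool_pos: [0.494, -0.0778, 0.0218]
force: [-0.2, -0.6, 0.3]
tool_pos: [0.494, -0.0778, 0.0212]
force: [-5.4, -0.5, 19.9]
```

```bash
python3 -m jog '0 0 -1 0 0 0; 0 0 -1 0 0 0' | sed -n '2p;4p'; python3 -m jog '0 0 -1 0 0 0; 0 0 -1 0 0 0;0 0 -1 0 0 0;0 0 -1 0 0 0;0 0 -1 0 0 0' 72;  python3 -m jog '0 0 -25 0 0 0; 0 0 -60 0 0 0;0 0 -98 0 0 0;0 0 -135 0 0 0;0 0 -170 0 0 0'|head -4; python3 plan.py .549 .272 .16 180 0 87.5
```

```text
tool_pos: [0.494, -0.0777, 0.0213]
force: [-0.8, -0.3, -0.9]
clock: 10.1
tool_pos: [0.4937, -0.0776, 0.0217]
orientation: [-180.0, -0.0, 94.6]
force: [0.4, 0.0, -0.1]
gripper_width: 0.0719
gripper_force: 0.0
clock: 10.52
tool_pos: [0.4934, -0.0773, 0.1937]
orientation: [-180.0, -0.0, 94.6]
force: [1.6, -0.2, 0.0]
34 8 3 -0.0 -0.0 0.7; 69 17 7 -0.0 -0.0 1.4; 103 25 10 -0.0 -0.0 2.1; 137 33 14 -0.0 -0.0 2.9; 172 42 17 -0.0 -0.0 3.6
35 6 3 -0.0 -0.0 0.7; 70 12 7 -0.0 -0.0 1.4; 104 19 10 -0.0 -0.0 2.1; 139 25 14 -0.0 -0.0 2.9; 174 31 17 -0.0 -0.0 3.6
```

```bash
python3 -m jog '34 8 0 0 0 0.7; 69 17 0 0 0 1.4; 103 25 0 0 0 2.1; 137 33 0 0 0 2.9; 172 42 0 0 0 3.6' 46|head -2; python3 -m jog '35 6 3 0 0 .7; 70 12 7 0 0 1.4; 104 19 10 0 0 2.1; 139 25 14 0 0 2.9; 174 31 17 0 0 3.6' | head -3
python3 plan.py .549 .272 .12 180 0 87.5 25;python3 - <<'E'
from h import *
s=Cam("scene"); crop(s.img,110,150,240,280,4.4,"pics/c1.png")
E
```

```text
clock: 10.93
tool_pos: [0.5216, 0.0983, 0.1918]
clock: 11.35
tool_pos: [0.5496, 0.2732, 0.1742]
orientation: [-180.0, 0.0, 87.4]
-0 -0 18 -0.0 0.0 -0.0; -1 -0 36 -0.0 0.0 -0.1; -1 -1 54 -0.0 0.0 -0.1
```

View pics/c1.png

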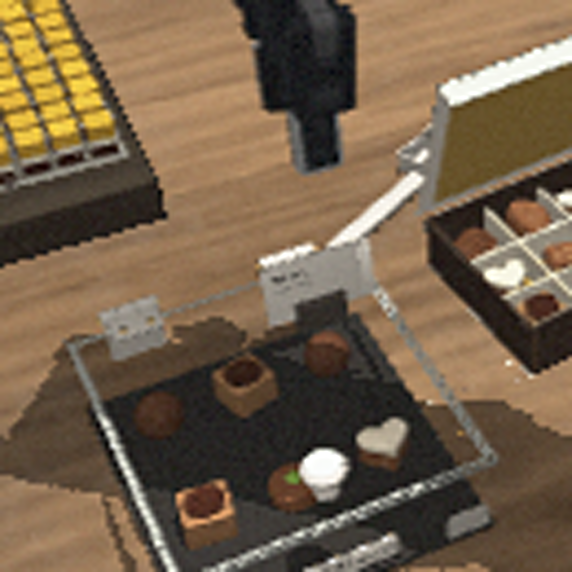

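```bash
python3 -m jog '0 0 20 0 0 0; 0 0 40 0 0 0; -1 0 60 0 0 0; -1 0 75 0 0 0; -1 0 90 0 0 0'|head -4; python3 -m jog '0 0 8 0 0 0; 0 0 15 0 0 0; 0 0 16 0 0 0;0 0 16 0 0 0'
```

```text
clock: 11.82
tool_pos: [0.5493, 0.2704, 0.0835]
orientation: [-179.9, 0.0, 87.4]
force: [0.3, -0.5, -0.8]
clock: 12.15
tool_pos: [0.5497, 0.2708, 0.0689]
orientation: [-180.0, 0.0, 87.4]
force: [0.1, -0.4, -0.5]
gripper_width: 0.0457
gripper_force: 0.0
```

```bash
python3 -m jog '0 0 0 0 0 0;0 0 0 0 0 0;0 0 0 0 0 0;0 0 0 0 0 0;0 0 0 0 0 0' 5 25;python3 -m jog '0 0 0 0 0 0;0 0 0 0 0 0;0 0 0 0 0 0'
```

```text
clock: 12.57
tool_pos: [0.5501, 0.271, 0.0696]
orientation: [179.9, -0.0, 87.4]
force: [-0.6, -1.0, 7.2]
gripper_width: 0.0122
gripper_force: 29.5
clock: 12.82
tool_pos: [0.55, 0.271, 0.0696]
orientation: [179.9, -0.0, 87.4]
force: [-0.6, -0.8, 6.5]
gripper_width: 0.0123
gripper_force: 29.5
```

```bash
python3 -m jog '0 0 -8 0 0 0; 0 0 -25 0 0 0; 0 0 -50 0 0 0; 0 0 -80 0 0 0; 0 0 -110 0 0 0'; python3 plan.py .482 -.168 .18 180 0 87.5 36
python3 - <<'E'
from h import *
s=Cam("scene"); crop(s.img,100,100,260,290,3,"pics/c2.png")
E
```

```text
clock: 13.23
tool_pos: [0.5491, 0.2705, 0.18]
orientation: [-179.9, 0.0, 87.4]
force: [1.2, 0.7, 0.1]
gripper_width: 0.0123
gripper_force: 28.7
-34 -4 0 -0.0 0.0 -0.0; -68 -7 0 -0.0 0.0 -0.0; -102 -11 0 -0.0 0.0 -0.0; -136 -15 0 -0.0 0.0 -0.0; -170 -18 0 -0.0 0.0 -0.0
-34 -4 0 -0.0 0.0 -0.0; -68 -7 0 -0.0 0.0 -0.0; -102 -11 0 -0.0 0.0 -0.0; -136 -15 0 -0.0 0.0 -0.0; -170 -18 0 -0.0 0.0 -0.0
-34 -4 0 -0.0 0.0 -0.0; -68 -7 0 -0.0 0.0 -0.0; -102 -11 0 -0.0 0.0 -0.0
```

View pics/c2.png

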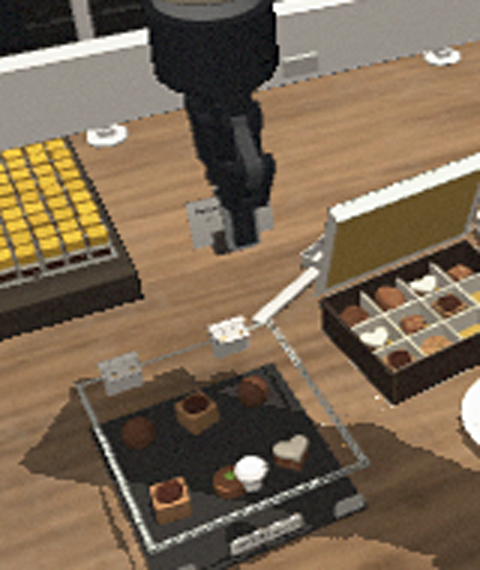

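Card held upright in the gripper (190–270, 205–250), front toward camera; lid is clear now.

```bash
python3 -m jog '-30 -4 0 0 0 0; -66 -7 0 0 0 0; -102 -11 0 0 0 0; -136 -15 0 0 0 0; -170 -18 0 0 0 0'|head -2;python3 -m jog '-34 -4 0 0 0 0; -68 -7 0 0 0 0; -102 -11 0 0 0 0; -136 -15 0 0 0 0; -170 -18 0 0 0 0'|head -2; python3 -m jog '-34 -4 10 0 0 0; -68 -7 25 0 0 0; -90 -10 45 0 0 0; -102 -11 60 0 0 0; -102 -11 60 0 0 0'|head -4; python3 plan.py .482 -.168 .022 180 0 87.5 25
```

```text
clock: 13.7
tool_pos: [0.5233, 0.1001, 0.1791]
clock: 14.12
tool_pos: [0.4976, -0.0689, 0.1792]
clock: 14.53
tool_pos: [0.48, -0.1722, 0.1163]
orientation: [-179.7, 0.0, 87.1]
force: [-0.5, 0.0, -0.3]
1 1 24 -0.1 0.0 -0.1; 2 1 47 -0.1 0.0 -0.2; 3 2 71 -0.2 0.0 -0.3; 4 2 94 -0.3 0.0 -0.4
```

```bash
python3 -m jog '0 1 24 0 0 0; 1 1 47 0 0 0; 1 1 71 0 0 0; 2 1 88 0 0 0; 2 1 91 0 0 0'|sed -n '2p;4p'; python3 -m jog '0 0 2 0 0 0; 0 0 4 0 0 0; 0 0 4 0 0 0; 0 0 5 0 0 0; 0 0 5 0 0 0'|sed -n '2p;4p'
```

```text
tool_pos: [0.483, -0.165, 0.0263]
force: [-0.9, 0.3, 0.0]
tool_pos: [0.4843, -0.1669, 0.0236]
force: [-0.2, 0.4, -0.4]
```

```bash
python3 -m jog '0 0 2 0 0 0; 0 0 3 0 0 0; 0 0 3 0 0 0; 0 0 4 0 0 0;0 0 4 0 0 0'|sed -n '2p;4p'; python3 -m jog '0 0 1 0 0 0; 0 0 1 0 0 0; 0 0 1 0 0 0'|sed -n '2p;4p'; python3 -m jog '0 0 1 0 0 0; 0 0 1 0 0 0; 0 0 1 0 0 0'|sed -n '2p;4p'
```

```text
tool_pos: [0.4837, -0.1668, 0.0187]
force: [-0.3, -0.5, -1.3]
tool_pos: [0.4837, -0.1668, 0.0177]
force: [-0.2, -0.1, -0.2]
tool_pos: [0.4837, -0.1667, 0.0168]
force: [-0.1, -0.2, -0.4]
```

```bash
python3 -m jog '0 0 0.5 0 0 0; 0 0 0.5 0 0 0; 0 0 0.5 0 0 0'|sed -n '2p;4p'; python3 -m jog '0 0 0.5 0 0 0; 0 0 0.5 0 0 0;0 0 0.5 0 0 0;0 0 0.5 0 0 0' 46;  python3 -m jog '0 0 -20 0 0 0; 0 0 -60 0 0 0;0 0 -100 0 0 0;0 0 -140 0 0 0;0 0 -180 0 0 0'|head -4; python3 plan.py .440 .311 .16 180 0 181.45
python3 - <<'E'
from h import *
s=Cam("scene"); crop(s.img,270,140,420,250,4,"pics/tr.png")
print(readout.observe()["joint_pos"])
E
```

```text
tool_pos: [0.4839, -0.1667, 0.0164]
force: [-0.3, -0.5, 0.8]
clock: 16.87
tool_pos: [0.4838, -0.1667, 0.0158]
orientation: [-180.0, -0.0, 87.4]
force: [0.5, 0.7, 0.2]
gripper_width: 0.046
gripper_force: 0.0
clock: 17.28
tool_pos: [0.4833, -0.1664, 0.1977]
orientation: [-180.0, -0.0, 87.4]
force: [0.5, -1.1, -0.1]
34 -5 3 0.0 -0.0 -6.7; 68 -9 5 0.0 -0.0 -13.4; 102 -14 8 0.0 -0.0 -20.1; 136 -18 11 0.0 -0.0 -26.9; 170 -23 14 0.0 -0.0 -33.6
31 15 3 0.0 -0.0 -6.7; 62 30 5 0.0 -0.0 -13.4; 92 45 8 0.0 -0.0 -20.1; 123 60 11 0.0 -0.0 -26.9; 154 75 13 0.0 -0.0 -33.6
17 29 3 0.0 -0.0 -6.7; 35 59 5 0.0 -0.0 -13.4; 52 88 8 0.0 -0.0 -20.1; 70 118 11 0.0 -0.0 -26.9
[ 42.54114934  21.02528843 -38.32684044 106.03431116  15.40771415
  57.58521829  -4.70215792]
```

View pics/tr.png

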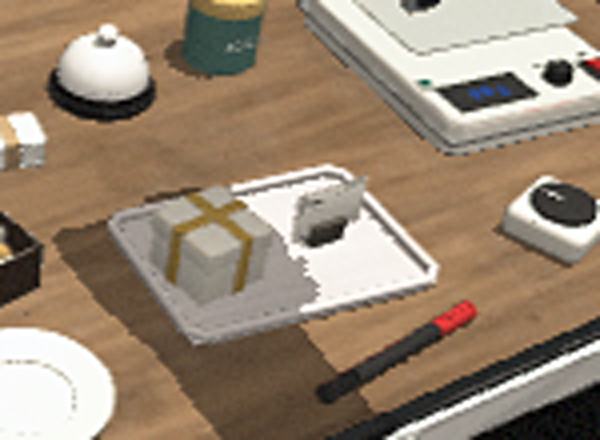

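```bash
python3 -m jog '34 -5 0 0 0 -6.7; 68 -9 0 0 0 -13.4; 102 -14 0 0 0 -20.1; 136 -18 0 0 0 -26.9; 170 -23 0 0 0 -33.6' 50|head -3;  python3 -m jog '31 15 0 0 0 -6.7; 62 30 0 0 0 -13.4; 92 45 0 0 0 -20.1; 123 60 0 0 0 -26.9; 154 75 0 0 0 -33.6'|head -3;python3 -m jog '17 29 3 0 0 -6.7; 35 59 8 0 0 -13.4; 52 88 15 0 0 -20.1; 70 118 24 0 0 -26.9;70 118 24 0 0 -26.9'|head -3; python3 plan.py .440 .311 .0725 180 0 181.45 25; python3 -c "
from h import *
print(readout.observe()['joint_pos'])"
```

```text
clock: 17.75
tool_pos: [0.4682, 0.0054, 0.196]
orientation: [180.0, 0.0, 121.3]
clock: 18.17
tool_pos: [0.4531, 0.1761, 0.1958]
orientation: [-180.0, 0.0, 154.9]
clock: 18.58
tool_pos: [0.438, 0.3181, 0.171]
orientation: [179.7, -0.1, -177.7]
-0 -2 25 0.1 -0.0 0.2; -1 -4 49 0.1 -0.1 0.4; -1 -6 74 0.2 -0.1 0.7; -2 -8 98 0.3 -0.1 0.9
[  0.30429117  34.20778873 -60.88793695 103.48480906  33.34182292
  62.47391509  19.75729955]
```

```bash
python3 -m jog '0 0 20 0 0 0; 0 0 45 0 0 0; 0 0 65 0 0 0;0 0 74 0 0 0; 0 0 74 0 0 0'|head -4;  python3 -m jog '0 0 0 0 0 0'|sed -n '2,3p'; python3 plan.py .440 .311 .0725 180 0 181.45 25
```

```text
clock: 19.0
tool_pos: [0.44, 0.3103, 0.0959]
orientation: [-179.9, -0.2, -178.5]
force: [-0.3, 0.1, -0.4]
tool_pos: [0.4408, 0.3115, 0.0981]
orientation: [180.0, -0.0, -178.5]
0 -0 13 0.0 -0.0 0.0; 1 -0 26 0.0 -0.0 0.1
```

```bash
python3 -m jog '0 0 9 0 0 0; 0 0 17 0 0 0; 0 0 23 0 0 0;0 0 25 0 0 0; 0 0 25 0 0 0'|sed -n '2,4p'; python3 -m jog '0 0 0 0 0 0;0 0 0 0 0 0;0 0 0 0 0 0;0 0 0 0 0 0;0 0 0 0 0 0' 5 25;python3 -m jog '0 0 0 0 0 0;0 0 0 0 0 0;0 0 0 0 0 0'
```

```text
tool_pos: [0.4406, 0.311, 0.0722]
orientation: [-180.0, -0.0, -178.5]
force: [0.3, 0.0, 0.3]
clock: 19.92
tool_pos: [0.4409, 0.3135, 0.0737]
orientation: [179.8, 0.1, -178.4]
force: [-0.3, 5.1, -0.5]
gripper_width: 0.0184
gripper_force: 24.4
clock: 20.17
tool_pos: [0.4409, 0.3136, 0.0737]
orientation: [179.8, 0.1, -178.4]
force: [0.3, 6.4, -0.5]
gripper_width: 0.018
gripper_force: 24.4
```

```bash
cat > arc.py <<'E'
import numpy as np,sys
a,b=158.5,17.5
f=lambda t:np.array([-a*np.cos(t)+b*np.sin(t),a*np.sin(t)+b*np.cos(t)])
L=[float(v) for v in sys.argv[1].split(",")]; st=float(sys.argv[2])
for t0,t1 in zip(L,L[1:]):
    n=int(np.ceil(abs(t1-t0)/st)); q=np.linspace(t0,t1,n+1)[1:]
    print(t0,t1,"; ".join("%.1f 0 %.1f 0 0 0"%tuple(-(f(np.radians(x))-f(np.radians(t0)))) for x in q))
E
python3 arc.py 0,15,37,60,77,88 4.7
```

```text
0.0 15.0 -1.5 0 -10.3 0 0 0; -3.6 0 -20.5 0 0 0; -6.5 0 -30.6 0 0 0; -9.9 0 -40.4 0 0 0
15.0 37.0 -4.9 0 -11.2 0 0 0; -10.6 0 -22.0 0 0 0; -17.2 0 -32.4 0 0 0; -24.5 0 -42.2 0 0 0; -32.5 0 -51.4 0 0 0
37.0 60.0 -9.1 0 -9.0 0 0 0; -19.0 0 -17.1 0 0 0; -29.4 0 -24.5 0 0 0; -40.5 0 -31.0 0 0 0; -52.0 0 -36.7 0 0 0
60.0 77.0 -11.0 0 -4.3 0 0 0; -22.3 0 -7.9 0 0 0; -33.8 0 -10.5 0 0 0; -45.5 0 -12.4 0 0 0
77.0 88.0 -10.2 0 -0.9 0 0 0; -20.4 0 -1.1 0 0 0; -30.6 0 -0.6 0 0 0
```

```bash
python3 -m jog '0 2.5 0 0 0 0;-1.5 2.5 -10 0 0 0; -3.6 2.5 -20.5 0 0 0; -6.5 2.5 -30.6 0 0 0; -9.9 2.5 -40.4 0 0 0'; python3 -c "
from h import *
print(readout.observe()['joint_pos'])
import arc" 2>/dev/null
```

```text
clock: 20.58
tool_pos: [0.4503, 0.314, 0.1145]
orientation: [-180.0, -0.0, -178.5]
force: [-2.1, 0.4, -2.2]
gripper_width: 0.0178
gripper_force: 24.9
[ -1.81254111  38.14716336 -57.00875972 105.7437405   37.85572628
  57.54338839  16.58472965]
```

```bash
python3 -m jog '-5 0 -11 0 0 0; -10.6 0 -22 0 0 0; -17.2 0 -32.4 0 0 0; -24.5 0 -42.2 0 0 0; -32.5 0 -51.4 0 0 0';python3 -m jog '-9 0 -9 0 0 0; -19 0 -17 0 0 0; -29.4 0 -24.5 0 0 0; -40.5 0 -31 0 0 0; -52 0 -36.7 0 0 0'; python3 -c "
from h import *
print(readout.observe()['joint_pos'])"
```

```text
clock: 21.0
tool_pos: [0.4822, 0.3149, 0.1662]
orientation: [-180.0, -0.1, -178.4]
force: [-6.9, -1.7, 2.4]
gripper_width: 0.018
gripper_force: 25.2
clock: 21.42
tool_pos: [0.5349, 0.3164, 0.2038]
orientation: [-180.0, -0.0, -178.5]
force: [-5.1, -2.4, 8.6]
gripper_width: 0.0177
gripper_force: 25.6
[  0.352064    38.45087262 -58.56324377  89.94139017  34.08489124
  71.1380256   27.51419947]
```

```bash
python3 -m jog '-10.5 -0.5 -5.3 0 0 0; -21.5 -1 -9.4 0 0 0; -33 -1 -12 0 0 0; -45 -1 -14 0 0 0; -45 -1 -14 0 0 0';python3 -m jog '-10 0 -1 0 0 0; -20.4 0 -1.1 0 0 0; -30.6 0 -.6 0 0 0;-30.6 0 -.6 0 0 0'
python3 - <<'E'
from h import *
print(readout.observe()['joint_pos'])
s=Cam("scene");t=Cam("top")
a=cv2.resize(t.img[110:240,110:230],(400,433),interpolation=cv2.INTER_CUBIC); b=cv2.resize(s.img[110:300,90:260],(387,433),interpolation=cv2.INTER_CUBIC); cv2.imwrite("pics/o1.png",np.hstack([a,b]))
E
```

```text
clock: 21.83
tool_pos: [0.5829, 0.3176, 0.2174]
orientation: [179.8, 0.1, -178.6]
force: [-0.3, 1.6, 4.5]
gripper_width: 0.0179
gripper_force: 25.5
clock: 22.17
tool_pos: [0.6132, 0.3184, 0.218]
orientation: [179.8, 0.2, -178.6]
force: [1.2, 1.6, 5.4]
gripper_width: 0.0178
gripper_force: 25.6
[ -1.26783727  43.00876256 -56.4591028   78.32403753  35.67657084
  76.93856227  33.32636574]
```

View pics/o1.png

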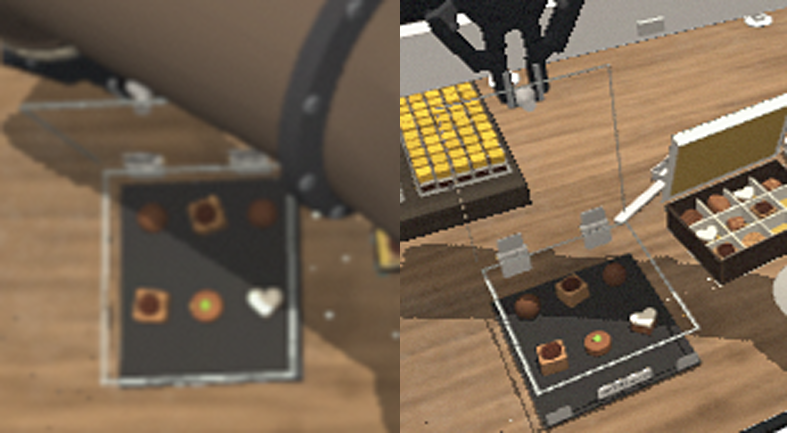

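```bash
python3 -m jog '0 0 0 0 0 0;0 0 0 0 0 0;0 0 0 0 0 0' 45; python3 -m jog '0 0 -15 0 0 0;0 0 -30 0 0 0;0 0 -45 0 0 0; 0 0 -60 0 0 0;0 0 -60 0 0 0'|head -4
python3 - <<'E'
from h import *
t=Cam("top");s=Cam("scene")
for n,a,b in (("disc",(207,305),(598,341)),("sq",(150,304),(552,353)),("heart",(264,302),(643,318))):
    print(n,tri(t,(110+a[0]/3.333,110+a[1]/3.333),s,(90+(b[0]-400)/2.277,110+b[1]/2.277)))
for n in ("disc_praline",):
  for c in (t,s):
    for r in spotter.silhouettes(c.n,n)[:2]:
        ys,xs=np.nonzero(r["region"]); print(n,c.n,r["conf"],xs.mean(),ys.mean(),c.onz((xs.mean(),ys.mean()),.019).round(4))
# green centroid
for c,b in ((t,(165,195,180,210)),(s,(165,245,190,270))):
    im=c.img[b[1]:b[3],b[0]:b[2]].astype(int); g=np.maximum(0,im[:,:,1]-im[:,:,2]-10.); ys,xs=np.mgrid[b[1]:b[3],b[0]:b[2]]
    if g.sum()>0: p=((xs*g).sum()/g.sum(),(ys*g).sum()/g.sum()); print(c.n,p,c.onz(p,.0215))
E
python3 plan.py .4865 .316 .24 180 0 91.45
```

```text
clock: 22.52
tool_pos: [0.611, 0.3166, 0.2161]
orientation: [-180.0, 0.0, -178.5]
force: [-0.3, -1.0, 0.2]
gripper_width: 0.045
gripper_force: 0.0
clock: 22.93
tool_pos: [0.6113, 0.318, 0.2791]
orientation: [179.9, 0.2, -178.5]
force: [0.5, 0.1, 0.7]
disc (array([0.4863, 0.3147, 0.0135]), np.float64(0.4))
sq (array([0.4863, 0.3584, 0.0205]), np.float64(0.1))
heart (array([0.4877, 0.2678, 0.02  ]), np.float64(0.7))
disc_praline top 0.72 189.23076923076923 200.25641025641025 [0.4876 0.2662 0.019 ]
top (np.float64(171.14705882352942), np.float64(201.14705882352942)) [0.48553533 0.31435705 0.0215    ]
scene (np.float64(176.23684210526315), np.float64(258.13157894736844)) [0.48481883 0.31669448 0.0215    ]
9 0 2 -0.0 0.0 6.4; 18 0 5 -0.0 0.0 12.9; 27 1 7 -0.0 0.0 19.3; 35 1 10 -0.0 0.0 25.7; 44 1 12 -0.0 0.0 32.2
8 -5 2 -0.0 0.0 6.4; 15 -9 5 -0.0 0.0 12.9; 23 -14 7 -0.0 0.0 19.3; 30 -18 10 -0.0 0.0 25.7; 38 -23 12 -0.0 0.0 32.2
4 -8 2 -0.0 0.0 6.4; 8 -16 5 -0.0 0.0 12.9; 12 -24 7 -0.0 0.0 19.3; 16 -32 10 -0.0 0.0 25.7
```

```bash
python3 -m jog '9 0 0 0 0 6.4; 18 0 0 0 0 13; 27 1 0 0 0 19.3; 35 1 0 0 0 25.7; 44 1 0 0 0 32.2' 50|sed -n '2,3p'; python3 -m jog '8 -5 0 0 0 6.4; 15 -9 0 0 0 13; 23 -14 0 0 0 19.3; 30 -18 0 0 0 25.7; 38 -23 0 0 0 32.2' |sed -n '2,3p'; python3 -m jog '4 -8 2 0 0 6.4; 8 -16 5 0 0 13; 12 -24 12 0 0 19.3; 16 -32 20 0 0 25.7; 16 -32 20 0 0 25.7'|sed -n '2,4p';python3 -m jog '0 0 0 0 0 0' | sed -n '2,3p';  python3 plan.py .4857 .3155 .06 180 0 91.45 30;python3 -c "
from h import *
print(readout.observe()['joint_pos'])"
```

```text
tool_pos: [0.5662, 0.3166, 0.2746]
orientation: [-179.9, -0.0, 149.0]
tool_pos: [0.5218, 0.3161, 0.2747]
orientation: [-179.9, 0.0, 116.8]
tool_pos: [0.4841, 0.3158, 0.254]
orientation: [-179.8, 0.1, 91.2]
force: [-0.7, 0.6, 0.9]
tool_pos: [0.4862, 0.3159, 0.2553]
orientation: [-179.9, 0.1, 91.6]
-0 -0 28 -0.0 0.0 0.0; -0 -0 56 -0.0 0.0 0.1; -0 -0 84 -0.0 0.0 0.1; -0 -0 112 -0.0 0.0 0.1; -0 -0 139 -0.0 0.1 0.1
-0 -0 28 -0.0 0.0 0.0; -0 -0 56 -0.0 0.0 0.1
[ -9.83892576  25.42295907 -40.59406183  92.77772954  17.50627853
  68.42367818 -52.59072942]
```

```bash
python3 -m jog '0 0 28 0 0 0; 0 0 60 0 0 0; 0 0 95 0 0 0; 0 0 130 0 0 0; 0 0 160 0 0 0'|sed -n '2,4p'; python3 -m jog '0 0 20 0 0 0; 0 0 38 0 0 0; 0 0 54 0 0 0; 0 0 60 0 0 0; 0 0 60 0 0 0'|sed -n '2,4p';python3 -m jog '0 0 6 0 0 0; 0 0 11 0 0 0; 0 0 12 0 0 0; 0 0 12 0 0 0'|sed -n '2,4p'
```

```text
tool_pos: [0.4871, 0.3158, 0.0938]
orientation: [-180.0, 0.0, 91.6]
force: [0.7, -0.2, 0.2]
tool_pos: [0.4865, 0.3158, 0.0344]
orientation: [-179.9, 0.1, 91.5]
force: [-0.1, 0.2, -0.0]
tool_pos: [0.4867, 0.3164, 0.0241]
orientation: [180.0, 0.0, 91.4]
force: [0.6, -0.1, -0.1]
```

```bash
python3 -m jog '0 -.5 2 0 0 0; 0 -.5 4 0 0 0; 0 -.5 5 0 0 0;0 -.5 5 0 0 0'|sed -n '2,4p'; python3 -m jog '0 0 0 0 0 0;0 0 0 0 0 0;0 0 0 0 0 0;0 0 0 0 0 0;0 0 0 0 0 0' 8 20;python3 -m jog '0 0 0 0 0 0;0 0 0 0 0 0'
```

```text
tool_pos: [0.4859, 0.3164, 0.0188]
orientation: [-180.0, 0.0, 91.4]
force: [0.5, 0.2, 1.0]
clock: 26.38
tool_pos: [0.486, 0.3165, 0.0191]
orientation: [180.0, -0.0, 91.4]
force: [-1.0, -0.6, 4.1]
gripper_width: 0.0227
gripper_force: 19.6
clock: 26.55
tool_pos: [0.4861, 0.3165, 0.0191]
orientation: [180.0, -0.0, 91.4]
force: [-0.5, -1.3, 3.8]
gripper_width: 0.0228
gripper_force: 19.8
```

```bash
python3 -m jog '0 0 -6 0 0 0; 0 0 -25 0 0 0; 0 0 -55 0 0 0; 0 0 -85 0 0 0; 0 0 -115 0 0 0'|sed -n '2,6p'; python3 plan.py .449 .0898 .12 180 0 91.45 34
```

```text
tool_pos: [0.4856, 0.3164, 0.1352]
orientation: [-180.0, 0.0, 91.4]
force: [0.8, -0.5, -0.4]
gripper_width: 0.023
gripper_force: 19.7
-32 -6 2 -0.0 0.0 -0.0; -64 -12 4 -0.0 0.0 -0.0; -97 -18 7 -0.0 0.0 -0.0; -129 -24 9 -0.0 0.0 -0.0; -161 -30 11 -0.0 0.0 -0.0
-32 -6 2 -0.0 0.0 -0.0; -64 -12 4 -0.0 0.0 -0.0
```

```bash
python3 -m jog '-25 -5 0 0 0 0; -58 -11 0 0 0 0; -94 -18 5 0 0 0; -128 -24 8 0 0 0; -161 -30 11 0 0 0'|sed -n '2p'; python3 -m jog '-32 -6 2 0 0 0; -54 -10 20 0 0 0; -64 -12 35 0 0 0; -64 -12 40 0 0 0; -64 -12 40 0 0 0'|sed -n '2,6p';  python3 plan.py .449 .0898 .022 180 0 91.45 25
```

```text
tool_pos: [0.4594, 0.153, 0.123]
tool_pos: [0.449, 0.0902, 0.0823]
orientation: [-179.9, 0.0, 91.3]
force: [0.7, -0.1, -0.2]
gripper_width: 0.0228
gripper_force: 19.7
-0 0 20 -0.0 0.0 -0.0; -0 0 40 -0.1 0.0 -0.1; -0 0 60 -0.1 0.0 -0.1
```

```bash
python3 -m jog '0 0 20 0 0 0; 0 0 40 0 0 0; 0 0 56 0 0 0; 0 0 61 0 0 0; 0 0 61 0 0 0'|sed -n '2p;4p'; python3 -m jog '0 0 2 0 0 0; 0 0 4 0 0 0; 0 0 4 0 0 0'|sed -n '2p;4p'
```

```text
tool_pos: [0.4495, 0.092, 0.0217]
force: [-0.4, 0.1, 0.7]
tool_pos: [0.4501, 0.0909, 0.0185]
force: [-0.4, -0.2, -0.1]
```

```bash
python3 -m jog '0 0 .7 0 0 0; 0 0 1 0 0 0; 0 0 1 0 0 0'|sed -n '2p;4p'
```

```text
tool_pos: [0.4497, 0.0904, 0.0171]
force: [-0.5, -0.8, -0.1]
```

```bash
python3 -m jog '0 0 1 0 0 0; 0 0 1 0 0 0; 0 0 1 0 0 0'|sed -n '2p;4p'; python3 -m jog '0 0 0.5 0 0 0; 0 0 0.5 0 0 0; 0 0 0.5 0 0 0'|sed -n '2p;4p'
```

```text
tool_pos: [0.4496, 0.0905, 0.0159]
force: [0.3, -0.7, 0.4]
tool_pos: [0.4495, 0.0905, 0.0154]
force: [-0.1, -0.7, -0.2]
```

```bash
python3 -m jog '0 0 0 0 0 0;0 0 0 0 0 0;0 0 0 0 0 0;0 0 0 0 0 0' 37|sed -n '2p;4,5p'; python3 -m jog '0 0 -15 0 0 0;0 0 -45 0 0 0;0 0 -85 0 0 0;0 0 -125 0 0 0;0 0 -160 0 0 0' |sed -n '2p'; python3 -m jog '0 0 -40 0 0 0;0 0 -80 0 0 0;0 0 -110 0 0 0;0 0 -112 0 0 0' 45|sed -n '2p';  python3 plan.py .6113 .318 .285 180 0 181.5
python3 - <<'E'
from h import *
t=Cam("top");s=Cam("scene")
for n in ("disc_praline","plate"):
  for c in (t,s):
    for r in spotter.find_in(c.n,n)[:2]: e=r["extent"]; print(n,c.n,r["conf"],e,c.onz((e[0]+e[2]/2,e[1]+e[3]/2),.011).round(4))
a=cv2.resize(t.img[110:250,110:310],(500,350),interpolation=cv2.INTER_CUBIC); b=cv2.resize(s.img[205:270,240:310],(300,278),interpolation=cv2.INTER_CUBIC); o=np.zeros((350,800,3),np.uint8); o[:,:500]=a; o[:278,500:]=b; cv2.imwrite("pics/p1.png",o)
E
```

```text
tool_pos: [0.4496, 0.0904, 0.0154]
force: [0.4, -1.1, 0.4]
gripper_width: 0.037
tool_pos: [0.4492, 0.0909, 0.1776]
tool_pos: [0.4518, 0.0918, 0.2931]
16 12 1 0.0 0.0 -6.4; 32 24 1 0.1 0.1 -12.9; 48 35 2 0.1 0.1 -19.3; 63 47 3 0.1 0.1 -25.7; 79 59 3 0.2 0.1 -32.2
7 18 1 0.0 0.0 -6.4; 14 37 1 0.1 0.1 -12.9; 21 55 2 0.1 0.1 -19.3; 29 74 3 0.1 0.1 -25.7; 36 92 3 0.2 0.1 -32.2
-4 19 1 0.0 0.0 -6.4; -8 39 1 0.1 0.1 -12.9; -11 58 2 0.1 0.1 -19.3; -15 78 3 0.1 0.1 -25.7
disc_praline scene 0.53 [273.6, 232.0, 7.8, 12.1] [0.4443 0.0885 0.011 ]
plate scene 0.94 [255.3, 222.5, 44.8, 31.9] [0.443  0.0888 0.011 ]
```

View pics/p1.png

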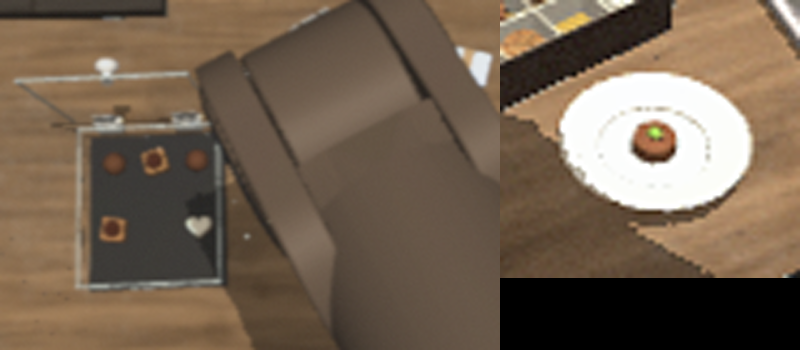

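```bash
python3 -m jog '16 12 0 0 0 -6.4; 32 24 0 0 0 -13; 48 35 0 0 0 -19.3; 63 47 0 0 0 -25.7; 79 59 0 0 0 -32.2'|sed -n '2,4p'; python3 -m jog '7 18 0 0 0 -6.4; 14 37 0 0 0 -13; 21 55 0 0 0 -19.3; 29 74 0 0 0 -25.7; 36 92 0 0 0 -32.2'|sed -n '2,4p'; python3 -m jog '-4 19 0 0 0 -6.4; -8 39 0 0 0 -13; -11 58 0 0 0 -19.3; -15 78 0 0 0 -25.7;-15 78 0 0 0 -25.7'|sed -n '2,4p'; python3 -m jog '0 0 0 0 0 0' |sed -n '2,4p'; python3 plan.py .6113 .3172 .2165 180 0 181.5 20
```

```text
tool_pos: [0.5066, 0.1713, 0.286]
orientation: [-179.9, -0.0, 123.9]
force: [0.2, -0.4, -0.2]
tool_pos: [0.5633, 0.2526, 0.2856]
orientation: [-179.9, -0.1, 156.1]
force: [-0.6, -0.6, 0.4]
tool_pos: [0.6091, 0.3195, 0.2844]
orientation: [180.0, -0.2, -178.0]
force: [0.1, -1.1, -0.9]
tool_pos: [0.6083, 0.3177, 0.2851]
orientation: [-180.0, -0.2, -178.5]
force: [-0.7, 0.3, -0.6]
-1 -0 17 -0.0 -0.0 0.0; -2 -0 34 -0.0 -0.1 0.0; -2 -0 51 -0.0 -0.1 0.0; -3 -1 69 -0.0 -0.2 0.0
```

```bash
python3 -m jog '-5 0 0 0 0 0; -5 0 15 0 0 0; -5 0 30 0 0 0;-5 0 45 0 0 0;-5 0 45 0 0 0'|sed -n '2p;4p'; python3 plan.py .6138 .3172 .2165 180 0 181.5 20
```

```text
tool_pos: [0.6135, 0.3145, 0.2392]
force: [0.8, 0.7, -0.4]
-0 1 11 -0.1 -0.1 -0.1; -0 3 23 -0.2 -0.2 -0.1
```

```bash
python3 -m jog '0 1 11 0 0 0; 0 1 23 0 0 0; 0 1 23 0 0 0'|sed -n '2p;4p'; python3 -m jog '0 0 0 0 0 0;0 0 0 0 0 0;0 0 0 0 0 0;0 0 0 0 0 0;0 0 0 0 0 0' 5 25; python3 arc.py 88,68,46,23,0 4.7; python3 -c "
from h import *
print(readout.observe()['joint_pos'])"
```

```text
tool_pos: [0.6135, 0.3169, 0.2171]
force: [0.0, -0.7, 0.5]
clock: 33.02
tool_pos: [0.614, 0.3185, 0.2201]
orientation: [179.9, 0.0, -178.5]
force: [0.1, 1.4, 1.2]
gripper_width: 0.0179
gripper_force: 24.5
88.0 68.0 11.1 0 -0.4 0 0 0; 22.2 0 -0.1 0 0 0; 33.3 0 1.0 0 0 0; 44.3 0 2.9 0 0 0; 55.1 0 5.5 0 0 0
68.0 46.0 11.7 0 3.8 0 0 0; 23.0 0 8.4 0 0 0; 33.9 0 13.9 0 0 0; 44.4 0 20.2 0 0 0; 54.4 0 27.3 0 0 0
46.0 23.0 9.8 0 8.2 0 0 0; 18.9 0 17.2 0 0 0; 27.3 0 26.9 0 0 0; 34.8 0 37.2 0 0 0; 41.5 0 48.1 0 0 0
23.0 0.0 5.8 0 11.4 0 0 0; 10.7 0 23.2 0 0 0; 14.6 0 35.4 0 0 0; 17.5 0 47.9 0 0 0; 19.4 0 60.5 0 0 0
[ -1.20846311  43.31434801 -57.04147593  77.81866839  36.08499968
  77.73152268  33.26022936]
```

```bash
python3 -m jog '11 0 0 0 0 0; 22.2 0 0 0 0 0; 33.3 0 1 0 0 0; 44.3 0 2.9 0 0 0; 55 0 5.5 0 0 0'|sed -n '2p;4,5p'; python3 -m jog '11.7 0 3.8 0 0 0; 23 0 8.4 0 0 0; 33.9 0 13.9 0 0 0; 44.4 0 20.2 0 0 0; 54.4 0 27.3 0 0 0'|sed -n '2p;4,5p'
```

```text
tool_pos: [0.5589, 0.3169, 0.2141]
force: [3.2, 2.9, -3.2]
gripper_width: 0.0179
tool_pos: [0.505, 0.3154, 0.1869]
force: [4.4, 3.2, -3.6]
gripper_width: 0.0179
```

```bash
python3 -m jog '9.8 1 8.2 0 0 0; 18.9 1 17.2 0 0 0; 27.3 1 26.9 0 0 0; 34.8 1 37.2 0 0 0; 41.5 1 48 0 0 0'|sed -n '2p;4,5p';  python3 -m jog '5.8 0 11.4 0 0 0; 10.7 0 23.2 0 0 0; 14.6 0 35.4 0 0 0; 17.2 0 47 0 0 0;17.2 0 47 0 0 0'|sed -n '2p;4,5p'
```

```text
tool_pos: [0.4634, 0.3144, 0.1385]
force: [3.5, -0.7, -1.1]
gripper_width: 0.0184
tool_pos: [0.4454, 0.3139, 0.0894]
force: [3.0, -2.8, -1.6]
gripper_width: 0.0174
```

```bash
python3 -m jog '1 0 5 0 0 0; 2 0 10 0 0 0; 2 0 11 0 0 0;2 0 11 0 0 0'|sed -n '2p;4,5p';  python3 -m jog '0 0 1 0 0 0; 0 0 2 0 0 0; 0 0 2 0 0 0'|sed -n '2p;4p'; python3 -m jog '0 0 1 0 0 0; 0 0 1 0 0 0; 0 0 1 0 0 0'|sed -n '2p;4p'
```

```text
tool_pos: [0.444, 0.314, 0.0802]
force: [2.7, -4.4, -0.7]
gripper_width: 0.0181
tool_pos: [0.4438, 0.314, 0.0786]
force: [1.3, -4.2, -0.9]
tool_pos: [0.4437, 0.314, 0.0776]
force: [0.7, -5.0, -0.9]
```

```bash
python3 -m jog '0 0 1 0 0 0; 0 0 2 0 0 0; 0 0 2 0 0 0'|sed -n '2p;4p';  python3 -m jog '0 0 1 0 0 0; 0 0 2 0 0 0; 0 0 2 0 0 0'|sed -n '2p;4p'
```

```text
tool_pos: [0.4435, 0.314, 0.0755]
force: [0.9, -4.9, -1.4]
tool_pos: [0.4435, 0.3141, 0.0747]
force: [-1.8, -9.1, 14.5]
```

```bash
python3 -m jog '0 0 0 0 0 0;0 0 0 0 0 0;0 0 0 0 0 0' 45|sed -n '2p;4p'; python3 -m jog '0 0 -10 0 0 0;0 0 -20 0 0 0;0 0 -30 0 0 0;0 0 -30 0 0 0'|sed -n '2p;4p'; python3 -m jog '2 1 0 0 0 0;3 1 0 0 0 0;3 1 0 0 0 0;3 1 0 0 0 0;3 1 0 0 0 0' 0 20|sed -n '2p;4,5p'; python3 -m jog '0 0 5 0 0 0;0 0 10 0 0 0;0 0 14 0 0 0;0 0 16 0 0 0; 0 0 16 0 0 0'|sed -n '2p;4,5p'
```

```text
tool_pos: [0.4436, 0.3156, 0.074]
force: [-0.4, -0.4, 0.5]
tool_pos: [0.4446, 0.3159, 0.1063]
force: [1.0, 0.3, -1.0]
tool_pos: [0.4407, 0.3152, 0.1032]
force: [0.8, -0.6, 0.3]
gripper_width: 0.0001
tool_pos: [0.4405, 0.3151, 0.0868]
force: [-0.2, 0.3, -0.2]
gripper_width: -0.0001
```

```bash
python3 -m jog '0 0 1 0 0 0; 0 0 2 0 0 0; 0 0 2 0 0 0'|sed -n '2p;4p';  python3 -m jog '0 0 1 0 0 0; 0 0 2 0 0 0; 0 0 2 0 0 0'|sed -n '2p;4p'
```

```text
tool_pos: [0.4409, 0.3154, 0.0855]
force: [0.1, 0.1, -0.2]
tool_pos: [0.441, 0.3155, 0.0837]
force: [-0.6, -0.2, 1.6]
```

```bash
python3 -m jog '0 0 .5 0 0 0; 0 0 1 0 0 0; 0 0 1 0 0 0'|sed -n '2p;4p'; python3 -m jog '0 0 -20 0 0 0; 0 0 -50 0 0 0; 0 0 -90 0 0 0;0 0 -120 0 0 0' 72|sed -n '2p;4p'; python3 plan.py .4938 -.0777 .20 180 0 94.6
```

```text
tool_pos: [0.441, 0.3156, 0.0833]
force: [-1.9, -2.7, 9.9]
tool_pos: [0.4405, 0.3158, 0.2048]
force: [2.1, 0.4, -0.5]
-3 -30 0 0.0 -0.0 6.7; -7 -61 1 0.0 -0.0 13.4; -10 -91 1 0.0 -0.0 20.1; -13 -121 1 0.0 -0.0 26.8; -16 -152 2 0.0 -0.0 33.4
-19 -24 0 0.0 -0.0 6.7; -39 -47 1 0.0 -0.0 13.4; -58 -71 1 0.0 -0.0 20.1; -78 -94 1 0.0 -0.0 26.8; -97 -118 2 0.0 -0.0 33.4
-29 -9 0 0.0 -0.0 6.7; -58 -18 1 0.0 -0.0 13.4; -88 -27 1 0.0 -0.0 20.1
```

```bash
python3 -m jog '-3 -30 0 0 0 6.7; -7 -61 0 0 0 13.4; -10 -91 0 0 0 20; -13 -121 0 0 0 26.8; -16 -152 0 0 0 33.4'|sed -n '2p'; python3 -m jog '-19 -24 0 0 0 6.7; -39 -47 0 0 0 13.4; -58 -71 0 0 0 20; -78 -94 0 0 0 26.8; -97 -118 0 0 0 33.4'|sed -n '2p'; python3 -m jog '-29 -9 0 0 0 6.7; -58 -18 0 0 0 13.4; -88 -27 0 0 0 20;-88 -27 0 0 0 20'|sed -n '2,3p'; python3 -m jog '0 0 0 0 0 0'|sed -n '2,3p'; python3 plan.py .4938 -.0777 .05 180 0 94.6 35
```

```text
tool_pos: [0.4607, 0.1625, 0.2027]
tool_pos: [0.4809, 0.0109, 0.2028]
tool_pos: [0.4933, -0.0859, 0.2021]
orientation: [-180.0, 0.2, 93.9]
tool_pos: [0.493, -0.0806, 0.2024]
orientation: [-180.0, 0.0, 94.5]
1 0 30 -0.0 0.0 -0.0; 1 0 61 -0.0 0.0 -0.0; 2 1 91 -0.0 0.0 -0.1; 2 1 122 -0.0 0.0 -0.1; 3 1 152 -0.0 0.0 -0.1
```

```bash
python3 -m jog '0 0 30 0 0 0; 1 0 60 0 0 0; 2 1 90 0 0 0;2 1 120 0 0 0;2 1 140 0 0 0'|sed -n '2,4p'; python3 -m jog '0 0 0 0 0 0'|sed -n '2,4p';python3 plan.py .4938 -.0777 .0216 180 0 94.6 15
```

```text
tool_pos: [0.4927, -0.0749, 0.0604]
orientation: [-179.9, -0.1, 94.9]
force: [-0.8, -0.8, -0.4]
tool_pos: [0.4913, -0.075, 0.0593]
orientation: [-179.7, -0.1, 94.9]
force: [-0.1, -0.8, 0.1]
-1 1 13 -0.1 -0.0 0.1; -2 2 25 -0.2 -0.1 0.2; -3 3 38 -0.3 -0.1 0.3
```

```bash
python3 -m jog '0 0 0 0 0 0;0 0 0 0 0 0'|sed -n '2,4p';python3 plan.py .4938 -.0777 .0216 180 0 94.6 15
```

```text
tool_pos: [0.4947, -0.0757, 0.0639]
orientation: [179.9, -0.0, 94.8]
force: [0.1, 0.1, -0.4]
-1 -0 14 0.0 -0.0 0.1; -1 -1 28 0.1 -0.0 0.1; -2 -1 42 0.1 -0.0 0.2
```

```bash
python3 -m jog '-1 -.5 14 0 0 0; -2 -1 28 0 0 0; -2 -1 41 0 0 0;-2 -1 41 0 0 0;-2 -1 41 0 0 0'|sed -n '2,4p'; python3 -m jog '0 0 0 0 0 0;0 0 0 0 0 0'|sed -n '2,4p'
```

```text
tool_pos: [0.4937, -0.0786, 0.0228]
orientation: [179.9, 0.0, 94.7]
force: [0.2, -0.1, 0.5]
tool_pos: [0.494, -0.0788, 0.0229]
orientation: [179.9, 0.0, 94.7]
force: [0.0, -0.4, -0.9]
```

```bash
python3 -m jog '1 0 1 0 0 0;1 0 1 0 0 0'|sed -n '2p'; python3 -m jog '0 0 0 0 0 0;0 0 0 0 0 0;0 0 0 0 0 0;0 0 0 0 0 0;0 0 0 0 0 0' 40 30;python3 -m jog '0 0 0 0 0 0;0 0 0 0 0 0'|sed -n '2p;4,6p';  python3 -m jog '0 0 -8 0 0 0; 0 0 -28 0 0 0; 0 0 -60 0 0 0; 0 0 -98 0 0 0; 0 0 -138 0 0 0'|sed -n '2,5p';  python3 -m jog '0 0 -25 0 0 0; 0 0 -40 0 0 0; 0 0 -40 0 0 0'|sed -n '2,5p'; python3 plan.py .5495 .3535 .20 180 0 94.6 34
```

```text
tool_pos: [0.4933, -0.0777, 0.0211]
clock: 41.6
tool_pos: [0.4931, -0.0778, 0.0209]
orientation: [180.0, 0.0, 94.7]
force: [-1.0, -0.7, 6.2]
gripper_width: 0.0542
gripper_force: 31.4
tool_pos: [0.4931, -0.0778, 0.0209]
force: [-1.8, 0.4, 5.9]
gripper_width: 0.0541
gripper_force: 31.4
tool_pos: [0.4919, -0.0774, 0.1598]
orientation: [-179.9, -0.1, 94.8]
force: [1.1, -0.3, -0.4]
gripper_width: 0.0544
tool_pos: [0.4948, -0.0775, 0.2025]
orientation: [179.7, 0.1, 94.7]
force: [1.5, -0.2, -0.3]
gripper_width: 0.0541
33 7 0 0.0 0.0 0.0; 65 14 0 0.0 0.0 0.0; 98 21 1 0.1 0.0 0.0; 131 28 1 0.1 0.0 0.0; 163 35 1 0.1 0.0 0.0
33 7 0 0.0 0.0 0.0; 65 14 0 0.0 0.0 0.0; 98 21 1 0.1 0.0 0.0; 131 28 1 0.1 0.0 0.0; 164 34 1 0.1 0.0 0.0
33 7 0 0.0 0.0 0.0; 65 14 0 0.0 0.0 0.0; 98 21 1 0.1 0.0 0.0
```

```bash
python3 -m jog '25 6 0 0 0 0; 60 14 0 0 0 0; 96 21 0 0 0 0; 131 28 0 0 0 0; 163 35 0 0 0 0'|sed -n '2p'; python3 -m jog '33 7 0 0 0 0; 65 14 0 0 0 0; 98 21 0 0 0 0; 131 28 0 0 0 0; 163 35 0 0 0 0'|sed -n '2p'; python3 -m jog '33 7 0 0 0 0; 65 14 4 0 0 0; 88 19 14 0 0 0; 97 21 24 0 0 0; 97 21 24 0 0 0'|sed -n '2,3p'; python3 -m jog '0 0 20 0 0 0; 0 0 40 0 0 0; 0 0 60 0 0 0; 0 0 60 0 0 0; 0 0 60 0 0 0'|sed -n '2,4p'; python3 plan.py .5497 .3537 .090 180 0 94.6 15
```

```text
tool_pos: [0.5137, 0.0894, 0.198]
tool_pos: [0.5354, 0.2543, 0.1976]
tool_pos: [0.5468, 0.3531, 0.1714]
orientation: [-179.8, 0.0, 94.9]
tool_pos: [0.5487, 0.3492, 0.1137]
orientation: [-179.9, 0.1, 94.6]
force: [0.0, -0.2, 0.4]
2 1 12 -0.1 0.1 0.0; 4 1 24 -0.1 0.1 0.0
```

```bash
python3 -m jog '2 1 12 0 0 0; 3.5 1 24 0 0 0; 3.5 1 27 0 0 0; 3.5 1 27 0 0 0; 3.5 1 27 0 0 0'|sed -n '2,4p'; python3 -m jog '0 0 0 0 0 0; 0 0 0 0 0 0; 0 0 0 0 0 0'|sed -n '2,4p'; python3 plan.py .5497 .3537 .0755 180 0 94.6 15
```

```text
tool_pos: [0.5496, 0.3548, 0.0875]
orientation: [-180.0, 0.0, 94.7]
force: [0.2, 1.0, -1.3]
tool_pos: [0.5499, 0.355, 0.088]
orientation: [180.0, -0.0, 94.7]
force: [0.7, -0.1, -0.5]
-1 -0 13 0.0 -0.0 0.1
```

```bash
python3 -m jog '-1 0 5 0 0 0; -1 0 9 0 0 0; -1 0 11 0 0 0; -1 0 11 0 0 0'|sed -n '2p;4p'; python3 -m jog '0 0 1 0 0 0; 0 0 1 0 0 0; 0 0 1 0 0 0'|sed -n '2p;4p'; python3 -m jog '0 0 1 0 0 0; 0 0 1 0 0 0; 0 0 1 0 0 0'|sed -n '2p;4p'
```

```text
tool_pos: [0.5495, 0.3533, 0.0757]
force: [-0.0, -0.1, -1.0]
tool_pos: [0.5498, 0.3539, 0.0756]
force: [-0.5, -0.3, -0.1]
tool_pos: [0.5498, 0.3538, 0.0746]
force: [-0.1, -0.7, -0.7]
```

```bash
python3 -m jog '0 0 .5 0 0 0; 0 0 .7 0 0 0; 0 0 .7 0 0 0'|sed -n '2p;4p'; python3 -m jog '0 0 0 0 0 0;0 0 0 0 0 0;0 0 0 0 0 0;0 0 0 0 0 0;0 0 0 0 0 0' 72|sed -n '2p;4,5p'; python3 -m jog '0 0 -15 0 0 0; 0 0 -40 0 0 0;0 0 -75 0 0 0;0 0 -110 0 0 0;0 0 -135 0 0 0'|sed -n '2p;4p'; python3 plan.py .4838 -.1667 .20 180 0 87.4
```

```text
tool_pos: [0.5499, 0.3539, 0.0743]
force: [-1.9, -2.1, 5.0]
tool_pos: [0.5497, 0.3538, 0.0738]
force: [0.2, -0.1, -0.3]
gripper_width: 0.0718
tool_pos: [0.55, 0.3546, 0.212]
force: [1.3, 1.0, -0.4]
-37 -8 1 0.0 -0.0 0.5; -73 -16 2 0.0 -0.0 1.0; -110 -23 2 0.0 -0.0 1.6; -147 -31 3 0.0 -0.0 2.1; -184 -39 4 0.0 -0.0 2.6
-37 -6 1 0.0 -0.0 0.5; -74 -12 2 0.0 -0.0 1.0; -111 -18 2 0.0 -0.0 1.6; -148 -24 3 0.0 -0.0 2.1; -185 -30 4 0.0 -0.0 2.6
-37 -4 1 0.0 -0.0 0.5; -75 -9 2 0.0 -0.0 1.0; -112 -13 3 0.0 -0.0 1.6; -149 -18 3 0.0 -0.0 2.1
```

```bash
python3 -m jog '-37 -8 0 0 0 .5; -73 -16 0 0 0 1; -110 -23 0 0 0 1.6; -147 -31 0 0 0 2.1; -184 -39 0 0 0 2.6' 46|sed -n '2p'; python3 -m jog '-37 -6 0 0 0 .5; -74 -12 0 0 0 1; -111 -18 0 0 0 1.6; -148 -24 0 0 0 2.1; -185 -30 0 0 0 2.6'|sed -n '2p'; python3 -m jog '-37 -4 0 0 0 .5; -75 -9 0 0 0 1; -112 -13 10 0 0 1.6; -149 -18 30 0 0 2.1;-149 -18 50 0 0 2.1'|sed -n '2,3p'; python3 -m jog '0 0 20 0 0 0; 0 0 40 0 0 0; 0 0 50 0 0 0;0 0 50 0 0 0;0 0 50 0 0 0'|sed -n '2,3p'; python3 -m jog '0 0 0 0 0 0;0 0 0 0 0 0'|sed -n '2,3p'; python3 plan.py .4838 -.1667 .05 180 0 87.4 20
```

```text
tool_pos: [0.5255, 0.1656, 0.2089]
tool_pos: [0.5023, -0.0205, 0.2091]
tool_pos: [0.4822, -0.1764, 0.1584]
orientation: [180.0, 0.3, 86.8]
tool_pos: [0.4836, -0.1672, 0.1091]
orientation: [-180.0, -0.0, 87.4]
tool_pos: [0.4844, -0.1676, 0.1101]
orientation: [179.9, 0.0, 87.4]
0 -0 15 0.0 0.0 0.0; 0 -0 30 0.1 0.0 0.0; 1 -1 45 0.1 0.0 0.0; 1 -1 60 0.1 0.0 0.0
```

```bash
python3 -m jog '0 0 20 0 0 0; 1 0 40 0 0 0; 1 0 60 0 0 0; 1 0 75 0 0 0; 1 0 85 0 0 0'|sed -n '2p;4p'; python3 -m jog '0 0 4 0 0 0; 0 0 8 0 0 0;0 0 8 0 0 0;0 0 8 0 0 0'|sed -n '2,4p'; python3 plan.py .4838 -.1667 .016 180 0 87.4 20
```

```text
tool_pos: [0.4836, -0.1666, 0.0233]
force: [0.2, -0.8, -0.7]
tool_pos: [0.4841, -0.1667, 0.0166]
orientation: [179.9, 0.0, 87.4]
force: [-0.1, 0.0, 0.1]
-0 -0 1 0.1 0.0 0.0
```

```bash
python3 -m jog '0 0 0 0 0 0;0 0 0 0 0 0;0 0 0 0 0 0;0 0 0 0 0 0;0 0 0 0 0 0' 5 25;python3 -m jog '0 0 0 0 0 0;0 0 0 0 0 0'|sed -n '2p;4,6p';  python3 -m jog '0 0 -8 0 0 0; 0 0 -28 0 0 0; 0 0 -60 0 0 0; 0 0 -98 0 0 0; 0 0 -138 0 0 0'|sed -n '2,5p';  python3 -m jog '0 0 -25 0 0 0; 0 0 -40 0 0 0; 0 0 -40 0 0 0;0 0 -40 0 0 0'|sed -n '2,5p'; python3 plan.py .550 .271 .19 180 0 87.4 35
```

```text
clock: 49.68
tool_pos: [0.4839, -0.1667, 0.0165]
orientation: [180.0, 0.0, 87.4]
force: [-1.6, 0.0, 5.2]
gripper_width: 0.0127
gripper_force: 28.7
tool_pos: [0.4839, -0.1668, 0.0165]
force: [-0.9, 0.6, 6.2]
gripper_width: 0.0123
gripper_force: 28.7
tool_pos: [0.4826, -0.166, 0.1553]
orientation: [-179.9, -0.1, 87.4]
force: [1.3, -0.6, -1.1]
gripper_width: 0.0119
tool_pos: [0.4838, -0.1668, 0.1948]
orientation: [179.9, 0.1, 87.4]
force: [1.0, -0.1, -1.3]
gripper_width: 0.0124
34 4 0 0.0 0.0 -0.0; 68 7 1 0.0 0.0 -0.0; 102 11 1 0.0 0.0 -0.0; 135 14 1 0.0 0.0 -0.0; 169 18 2 0.0 0.0 -0.0
34 4 0 0.0 0.0 -0.0; 68 7 1 0.0 0.0 -0.0; 102 11 1 0.0 0.0 -0.0; 135 14 1 0.0 0.0 -0.0; 169 18 2 0.0 0.0 -0.0
34 4 0 0.0 0.0 -0.0; 68 7 1 0.0 0.0 -0.0; 102 11 1 0.0 0.0 -0.0
```

```bash
python3 -m jog '25 3 0 0 0 0; 62 7 0 0 0 0; 99 11 0 0 0 0; 135 14 0 0 0 0; 169 18 0 0 0 0'|sed -n '2p'; python3 -m jog '34 4 0 0 0 0; 68 7 0 0 0 0; 102 11 0 0 0 0; 135 14 0 0 0 0; 169 18 0 0 0 0'|sed -n '2p'; python3 -m jog '34 4 0 0 0 0; 68 7 4 0 0 0; 92 10 14 0 0 0; 101 11 24 0 0 0; 101 11 24 0 0 0'|sed -n '2,3p'; python3 -m jog '0 0 20 0 0 0; 0 0 40 0 0 0; 0 0 60 0 0 0; 0 0 70 0 0 0; 0 0 70 0 0 0'|sed -n '2,4p';python3 -m jog '0 0 0 0 0 0;0 0 0 0 0 0'|sed -n '2,3p'; python3 plan.py .550 .271 .075 180 0 87.4 15
```

```text
tool_pos: [0.5081, 0.0032, 0.1926]
tool_pos: [0.5338, 0.1705, 0.1922]
tool_pos: [0.5482, 0.2717, 0.1663]
orientation: [-179.7, 0.1, 87.6]
tool_pos: [0.5492, 0.267, 0.0971]
orientation: [-179.8, 0.2, 87.3]
force: [0.1, -0.8, -0.3]
tool_pos: [0.5509, 0.2697, 0.1009]
orientation: [179.9, -0.0, 87.4]
1 -1 13 0.0 -0.0 -0.0; 1 -1 26 0.1 -0.0 -0.0
```

```bash
python3 -m jog '1 -.5 12 0 0 0; 1 -.5 22 0 0 0; 1 -.5 26 0 0 0; 1 -.5 26 0 0 0; 1 -.5 26 0 0 0'|sed -n '2p;4p'; python3 -m jog '0 0 0 0 0 0; 0 0 0 0 0 0; 0 0 0 0 0 0'|sed -n '2,4p'; python3 plan.py .550 .271 .0705 180 0 87.4 15
```

```text
tool_pos: [0.5497, 0.2708, 0.0734]
force: [0.1, 0.3, -1.1]
tool_pos: [0.5501, 0.2711, 0.0743]
orientation: [180.0, -0.0, 87.4]
force: [0.4, -0.6, -1.0]
-0 -0 4 0.0 -0.0 0.0
```

```bash
python3 -m jog '0 0 2 0 0 0; 0 0 4 0 0 0; 0 0 4 0 0 0; 0 0 4 0 0 0'|sed -n '2p;4p'; python3 -m jog '0 0 .6 0 0 0; 0 0 .6 0 0 0; 0 0 .6 0 0 0'|sed -n '2p;4p'; python3 -m jog '0 0 .5 0 0 0; 0 0 .5 0 0 0; 0 0 .5 0 0 0'|sed -n '2p;4p'
```

```text
tool_pos: [0.55, 0.2709, 0.0699]
force: [0.4, 0.8, -0.6]
tool_pos: [0.5501, 0.2709, 0.0698]
force: [-1.8, -1.5, 7.3]
tool_pos: [0.5501, 0.2709, 0.0697]
force: [-2.8, -2.1, 10.4]
```

Contact at the same height as when picked; release and retreat.

```bash
python3 -m jog '0 0 -.6 0 0 0;0 0 -.6 0 0 0'|sed -n '2p;4p'; python3 -m jog '0 0 0 0 0 0;0 0 0 0 0 0;0 0 0 0 0 0;0 0 0 0 0 0' 46|sed -n '2p;4,5p'; python3 -m jog '0 0 -15 0 0 0; 0 0 -40 0 0 0;0 0 -75 0 0 0;0 0 -110 0 0 0;0 0 -135 0 0 0'|sed -n '2p;4p'; python3 -m jog '-40 -10 0 0 0 0;-80 -20 0 0 0 0;-120 -30 0 0 0 0;-160 -40 0 0 0 0;-200 -50 0 0 0 0'|sed -n '2p'; python3 -m jog '-40 0 0 0 0 0;-80 0 0 0 0 0;-120 0 0 0 0 0;-160 0 0 0 0 0;-200 0 0 0 0 0'|sed -n '1,2p'; python3 -m jog '-40 0 0 0 0 0;-80 0 0 0 0 0;-110 0 0 0 0 0;-120 0 0 0 0 0;-120 0 0 0 0 0'|sed -n '1,2p'
python3 - <<'E'
from h import *
t=Cam("top");s=Cam("scene"); o=np.zeros((560,800,3),np.uint8)
o[:,:400]=cv2.resize(s.img[195:305,120:199],(400,560),interpolation=cv2.INTER_CUBIC)
a0=cv2.imread("pics/scene0.png"); o[:280,400:]=cv2.resize(s.img[190:300,120:277],(400,280),interpolation=cv2.INTER_CUBIC); o[280:,400:]=cv2.resize(a0[190:300,120:277],(400,280),interpolation=cv2.INTER_CUBIC)
o[:,:400]=cv2.resize(t.img[145:240,130:198],(400,560),interpolation=cv2.INTER_CUBIC)
cv2.imwrite("pics/f.png",o)
E
```

```text
tool_pos: [0.5501, 0.2709, 0.0698]
force: [-2.0, -1.1, 5.7]
tool_pos: [0.5499, 0.2708, 0.0691]
force: [1.0, -0.1, -0.2]
gripper_width: 0.0459
tool_pos: [0.5502, 0.2715, 0.2072]
force: [1.4, 0.3, 0.7]
tool_pos: [0.49, 0.0717, 0.2043]
clock: 55.68
tool_pos: [0.4813, -0.1284, 0.2046]
clock: 56.1
tool_pos: [0.4756, -0.2499, 0.2039]
```

View pics/f.png

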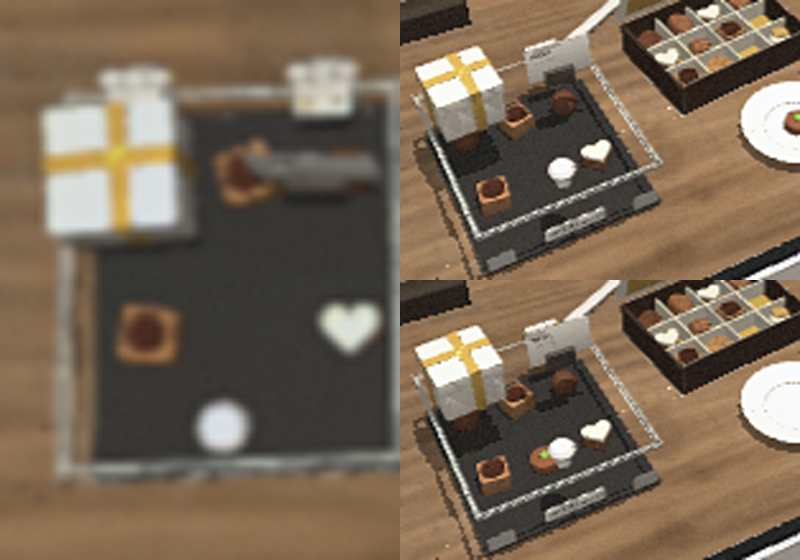

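The after view (top right) matches the start view (bottom right). The lid is shut, the gift box is at (460,90), the card is at (558,60) with its front toward the camera, and the praline is on the plate.

```bash
python3 -m jog '0 0 0 0 0 0;0 0 0 0 0 0'|sed -n '1,2p'; python3 -c "
from plant import manip
print(manip.hand_in())"
```

```text
clock: 56.37
tool_pos: [0.4769, -0.2444, 0.2046]
the job is handed in; nothing more can be done
None
```

The job is handed in at about 56 s of the 141 s allowed: the green-topped praline is in the middle of the plate, the lid is fully shut, and the gift box and name card are back where they stood, upright with the card facing as before (the final pictures match the start); the judge's verdict was not shown.

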